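Transfer the row of sockets to the job tray in reverse order

TASK

Move the four colour-sleeved sockets from the grey tray to the wooden tray, one in each place and standing upright, in the reverse order counted from the violet ends: the socket that stood nearest the grey tray's violet end goes to the place farthest from the wooden tray's violet end, the second to the third place, the third to the second, and the last goes next to the violet end. Do not tip any socket over, and leave the tape measure and the pliers where they lie.

Things in the scene. Friction and masses are not known exactly. Their poses are not given: they have to be found in the camera images.
- wall_tray: Grey metal tray, fixed, 62 (x) x 256 mm (y) plus a flat lug at each end: the +y lug is VIOLET, the other grey. Origin: centre of underside, z up. Floor at z = 6 mm; a rim (top z = 14) and three thin ribs (top z = 13) make a row of four places centred at x = 0, y = +93, +31, -31, -93 mm, each 52 x 58 mm inside. At the start a socket stands in each, in any order.
- job_tray: Light wooden tray, fixed, empty at the start, of the same shape and sizes as the grey tray: violet lug at its +y end (wooden at -y), floor at z = 6 mm, rim top at z = 14 mm, places at x = 0, y = +93, +31, -31, -93 mm. Origin: centre of underside, z up. It may be turned any way. Between the two trays the bench carries a fixed toggle clamp on a board, about 170 mm tall: pass above it.
- socket_red: Loose steel socket-wrench insert with a red sleeve round its upper half and a dark hexagonal mouth on top: an upright cylinder 31 mm in diameter, 60 mm tall, about 0.12 kg. Origin at the centre of its underside, z up the cylinder's axis. The fingers may take it across its diameter anywhere on its height.
- socket_yellow: Loose steel socket-wrench insert with a yellow sleeve round its upper half and a dark hexagonal mouth on top: an upright cylinder 31 mm in diameter, 60 mm tall, about 0.12 kg. Origin at the centre of its underside, z up the cylinder's axis. The fingers may take it across its diameter anywhere on its height.
- socket_green: Loose steel socket-wrench insert with a green sleeve round its upper half and a dark hexagonal mouth on top: an upright cylinder 31 mm in diameter, 60 mm tall, about 0.12 kg. Origin at the centre of its underside, z up the cylinder's axis. The fingers may take it across its diameter anywhere on its height.
- socket_blue: Loose steel socket-wrench insert with a blue sleeve round its upper half and a dark hexagonal mouth on top: an upright cylinder 31 mm in diameter, 60 mm tall, about 0.12 kg. Origin at the centre of its underside, z up the cylinder's axis. The fingers may take it across its diameter anywhere on its height.
- seat_red: Flat black rubber disc, 45 mm in diameter, 3 mm thick, stuck to the floor of the grey tray under the socket with the red sleeve (that socket stands on it at the start). It never moves, so it marks the place from which that socket came. Origin at the centre of its underside. All four discs look alike.
- seat_yellow: Flat black rubber disc, 45 mm in diameter, 3 mm thick, stuck to the floor of the grey tray under the socket with the yellow sleeve (that socket stands on it at the start). It never moves, so it marks the place from which that socket came. Origin at the centre of its underside. All four discs look alike.
- seat_green: Flat black rubber disc, 45 mm in diameter, 3 mm thick, stuck to the floor of the grey tray under the socket with the green sleeve (that socket stands on it at the start). It never moves, so it marks the place from which that socket came. Origin at the centre of its underside. All four discs look alike.
- seat_blue: Flat black rubber disc, 45 mm in diameter, 3 mm thick, stuck to the floor of the grey tray under the socket with the blue sleeve (that socket stands on it at the start). It never moves, so it marks the place from which that socket came. Origin at the centre of its underside. All four discs look alike.
- measure: Yellow tape measure standing on the bench, 38 x 83 x 62 mm, origin at the centre of its underside. A bystander, to be left alone.
- plier: Blue-handled pliers lying on the bench between the trays, 62 x 187 x 14 mm, origin at the centre of their underside, long along y. A bystander, to be left alone.
Things that resemble listed ones, but are neither listed nor needed, are in the scene too. What is shaped like the socket_green but orange or turquoise is not meant.

How it is judged:
At the end, for the whole second after the job is handed in: Each socket stands upright (0.1 rad), at rest, on the floor of its own place of the wooden tray (within 15 mm across, 17 mm along, 5 mm in height: anywhere between the ribs). Counted from the violet ends the places are reversed: 1 to 4, 2 to 3, 3 to 2, 4 to 1 (x of socket_red in the frame of job_tray between -0.015 and 0.015 m and z of socket_red in the frame of job_tray between 0.001 and 0.011 m and angle between each of socket_red, socket_yellow, socket_green, socket_blue's own z axis and vertical below 0.1 rad and linear speed of each of socket_red, socket_yellow, socket_green, socket_blue below 0.02 m/s and angular speed of each of socket_red, socket_yellow, socket_green, socket_blue below 0.2 rad/s and ((y of seat_red in the frame of wall_tray between 0.078 and 0.108 m and y of socket_red in the frame of job_tray between -0.11 and -0.076 m) or (y of seat_red in the frame of wall_tray between 0.016 and 0.046 m and y of socket_red in the frame of job_tray between -0.048 and -0.014 m) or (y of seat_red in the frame of wall_tray between -0.046 and -0.016 m and y of socket_red in the frame of job_tray between 0.014 and 0.048 m) or (y of seat_red in the frame of wall_tray between -0.108 and -0.078 m and y of socket_red in the frame of job_tray between 0.076 and 0.11 m)) and x of socket_yellow in the frame of job_tray between -0.015 and 0.015 m and z of socket_yellow in the frame of job_tray between 0.001 and 0.011 m and ((y of seat_yellow in the frame of wall_tray between 0.078 and 0.108 m and y of socket_yellow in the frame of job_tray between -0.11 and -0.076 m) or (y of seat_yellow in the frame of wall_tray between 0.016 and 0.046 m and y of socket_yellow in the frame of job_tray between -0.048 and -0.014 m) or (y of seat_yellow in the frame of wall_tray between -0.046 and -0.016 m and y of socket_yellow in the frame of job_tray between 0.014 and 0.048 m) or (y of seat_yellow in the frame of wall_tray between -0.108 and -0.078 m and y of socket_yellow in the frame of job_tray between 0.076 and 0.11 m)) and x of socket_green in the frame of job_tray between -0.015 and 0.015 m and z of socket_green in the frame of job_tray between 0.001 and 0.011 m and ((y of seat_green in the frame of wall_tray between 0.078 and 0.108 m and y of socket_green in the frame of job_tray between -0.11 and -0.076 m) or (y of seat_green in the frame of wall_tray between 0.016 and 0.046 m and y of socket_green in the frame of job_tray between -0.048 and -0.014 m) or (y of seat_green in the frame of wall_tray between -0.046 and -0.016 m and y of socket_green in the frame of job_tray between 0.014 and 0.048 m) or (y of seat_green in the frame of wall_tray between -0.108 and -0.078 m and y of socket_green in the frame of job_tray between 0.076 and 0.11 m)) and x of socket_blue in the frame of job_tray between -0.015 and 0.015 m and z of socket_blue in the frame of job_tray between 0.001 and 0.011 m and ((y of seat_blue in the frame of wall_tray between 0.078 and 0.108 m and y of socket_blue in the frame of job_tray between -0.11 and -0.076 m) or (y of seat_blue in the frame of wall_tray between 0.016 and 0.046 m and y of socket_blue in the frame of job_tray between -0.048 and -0.014 m) or (y of seat_blue in the frame of wall_tray between -0.046 and -0.016 m and y of socket_blue in the frame of job_tray between 0.014 and 0.048 m) or (y of seat_blue in the frame of wall_tray between -0.108 and -0.078 m and y of socket_blue in the frame of job_tray between 0.076 and 0.11 m))); the robot touches nothing.
It fails at once if a socket is tipped over (angle between any of socket_red, socket_yellow, socket_green, socket_blue's own z axis and vertical above 0.8 rad).
It fails at once if the tape measure is pushed more than 30 mm away (distance of measure from where it was at the start of the episode above 0.03 m).
It fails at once if the pair of pliers is pushed more than 30 mm away (distance of plier from where it was at the start of the episode above 0.03 m).
It also fails if it takes over 136 s, if anything falls off the work surface, if the arm or the gripper's body presses on something with over 40 N, if the wrist force passes 120 N, or if a joint passes its speed limit or range.

ROBOT

A 6-joint arm with a two-finger parallel gripper is mounted at the origin on a cart in front of the work surface, level with it; the furniture and walls round the work are solid. World frame = base frame: x ahead of the robot, y to its left, z up, the work surface at z = 0. Lengths are in m, angles in rad, forces in N, time in s.
With the tool pointing down it reaches from about 0.35 to 0.925 m from the base axis. Payload 6.4 kg.
Tool frame: the origin (TCP) lies at the very end of the fingers, on their centre line; the grasp point (between the pads) lies 19 mm behind it; x points along the fingers, y is the direction in which the jaws open and shut, and the axes are right-handed (so a half turn about x gives the same grasp; the last joint's range is limited). The gripper opens to 85 mm and grips with 20 to 120 N. Pads are 22 mm wide; open, the fingers measure 114 mm over their backs; the gripper's body (76 mm by 85 mm) begins 54 mm behind the grasp point. The pads swing forward as they close: fully open they stand 13 mm farther back than shut.
Start: joints at [1.137, 0.245, 1.558, -0, 1.339, -0.174], TCP at [0.167, 0.628, 0.231] pointing down, gripper open.
Joint ranges: [-3.13, 3.13], [-1.02, 2.26], [0.13, 2.54], [-0.95, 4.09], [0.21, 2.88], [-2.74, 2.74]. Speed limits (rad/s): [2.57, 2.57, 3.14, 3.14, 3.14, 3.14].

INTERFACE

Orientations are given as a rotation vector (axis times angle).
In Python, from cell import ctrl gives the robot as it stands.
- The arm moves only by the tool send_rows, never from a script. Its argument "steps" is a list of rows, each a list of 3 entries, a list of its own where there are three numbers: the shift along the tool's x, y, z in m, then the turn, a rotation vector about the tool's x, y, z in degrees, then the gripper command: -1 is fully open, 1 is shut, values between are in proportion. A call has 1 to 12 rows; each row shifts and turns the commanded pose from where the row before left it, along the tool's axes as they then stand; what a row does not reach is not made up. A row lasts 1/12 s, in which the tool goes at most 41.7 mm and 7.16 degrees, less where a joint would pass 70% of its speed; a pose out of reach is approached as far as the arm can. A call with a gripper value outside its range is refused whole. The fingers move at their own pace and stop on an object; "squeeze" is the grip in N (left out, the last holds). Time passes only in rows, so rows that do not move let the fingers close. It gives the time, the measured TCP pose, the force and the opening at its end, in the units of the state.
- ctrl.read_state(): the state, without advancing time (a new reading comes with each control period).
- ctrl.capture(name): name is "side" or "top"; returns a dict with "frame" (420x560x3 uint8, red, green, blue), "depth" (420x560 float32, m along the optical axis (not along the pixel's ray), 0 where there is no reading), "vertical_fov" (degrees; the focal length in pixels is half the picture's height over the tangent of half this angle, whatever the lens; pixels are square), "cx", "cy" (the principal point, pixels), "distortion" ([k1, k2, p1, p2, k3] as OpenCV has them; the pictures are not rectified), "world_from_camera" (4x4, takes a point from camera to world coordinates). Camera axes: x right, y down, z forward; pixel columns grow to the right and rows downward; lengths in m; the calibration is good to about 2 mm. A picture is of the moment at which its call begins.
- ctrl.hand_in(): hands the job in, once; it reports no verdict.
The state is a dict: "time": time; "joints": joint angles; "joint_velocities": joint speeds; "joint_torque": joint torques, N m; "tool_pos": TCP position; "ee_rot": TCP orientation; "contact_force": force on the tool from outside, world axes, zero at the start; "ft_torque": the same for the moment, N m; "finger_gap": opening from 0.0 (shut) to 1.0 (fully open).
Only numpy, scipy, OpenCV 4.12 (cv2) and the standard library are available. Lean on these libraries where they do the work, as an engineer would, in place of code of your own. Each camera call takes 0.05 s, during which the arm holds its last target.

## Working session

There is one attempt and no reset: what is moved stays moved. The work goes in short steps, Python scripts to look and compute and a tool call to move; the robot and the scene stay as the last step left them, time stands still between calls to the robot, and variables do not carry over. Pictures are saved under pics/ and viewed, and the job is handed in when it is done.

Besides the shell and the picture viewer there is one more tool, called after "Emit:" by a JSON object that holds its "fn" and its "kwargs", one argument or row to a line. send_rows: Moves the arm, as the interface text tells. Its arguments: {"type":"object","properties":{"steps":{"type":"array","items":{"type":"array"}},"squeeze":{"type":"number"}},"required":["steps"]}

```bash
ls; mkdir -p pics
cat > h.py <<'E'
import numpy as np, cv2
from cell import ctrl
def K(c):
    h=c['frame'].shape[0]; f=h/2/np.tan(np.radians(c['vertical_fov'])/2)
    return np.array([[f,0,c['cx']],[0,f,c['cy']],[0,0,1.]])
def ray(c,uv):
    p=cv2.undistortPoints(np.array(uv,float).reshape(-1,1,2),K(c),np.array(c['distortion'],float)).reshape(-1,2)
    d=np.c_[p,np.ones(len(p))]; T=np.array(c['world_from_camera'])
    return T[:3,3], d@T[:3,:3].T
def onplane(c,uv,z):
    o,d=ray(c,uv); t=(z-o[2])/d[:,2]; return o+d*t[:,None]
def depthpt(c,uv):
    o,d=ray(c,uv); uv=np.round(np.array(uv).reshape(-1,2)).astype(int)
    z=c['depth'][uv[:,1],uv[:,0]]; return o+d*z[:,None]
def cloud(c):
    h,w=c['depth'].shape; u,v=np.meshgrid(np.arange(w),np.arange(h))
    return depthpt(c,np.c_[u.ravel(),v.ravel()]).reshape(h,w,3)
def save(c,name):
    cv2.imwrite('pics/'+name+'.png',cv2.cvtColor(c['frame'],cv2.COLOR_RGB2BGR))
E
python3 - <<'E'
from h import *
import pickle
for n in ('side','top'):
    c=ctrl.capture(n); save(c,n+'0'); pickle.dump(c,open(n+'0.pkl','wb'))
    print(n,c['vertical_fov'],c['cx'],c['cy'],c['distortion']); print(np.round(c['world_from_camera'],3))
print(ctrl.read_state())
E
```

```text
pics
side 53.77881983957534 277.59862107862676 203.8067852202275 [0.00442409 0.         0.         0.         0.        ]
[[-0.983 -0.088  0.162  0.323]
 [-0.183  0.57  -0.801  1.079]
 [-0.022 -0.817 -0.577  0.74 ]
 [ 0.     0.     0.     1.   ]]
top 47.79630064513002 269.6524080261601 215.82625638284836 [-0.04188632  0.          0.          0.          0.        ]
[[-2.500e-02 -9.920e-01  1.210e-01  3.220e-01]
 [-1.000e+00  2.600e-02 -1.000e-03  1.160e-01]
 [-2.000e-03 -1.210e-01 -9.930e-01  1.573e+00]
 [ 0.000e+00  0.000e+00  0.000e+00  1.000e+00]]
{'time': 0.1, 'joints': array([ 1.13691227e+00,  2.45781941e-01,  1.55893598e+00, -2.92794061e-05,
        1.33869146e+00, -1.74121349e-01]), 'joint_velocities': array([ 0.00045661, -0.00043353, -0.0029337 ,  0.00148976, -0.00219673,
        0.00064909]), 'joint_torque': array([ 2.02472484e-04, -4.30667424e+01, -3.27131867e+01, -9.03330829e-05,
        2.81743465e-03,  4.98263830e-06]), 'tool_pos': array([0.16674595, 0.62770971, 0.23024281]), 'ee_rot': array([ 0.20255125,  1.56167787, -0.20529401]), 'contact_force': array([0.51929212, 0.15071612, 0.39078618]), 'ft_torque': array([-0.00960494,  0.00837372,  0.01443328]), 'finger_gap': 0.9987201800108373}
```

View pics/side0.png

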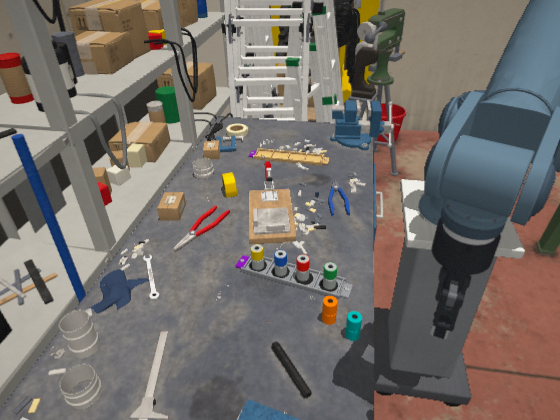

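View pics/top0.png

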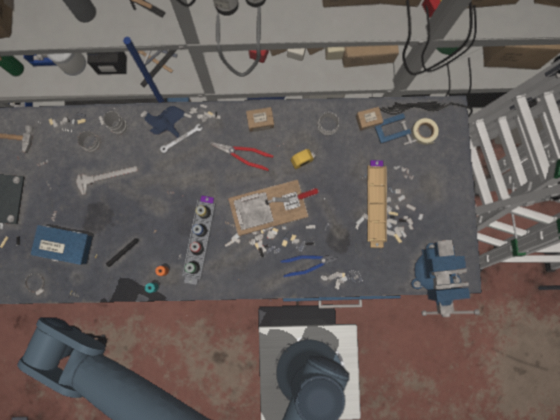

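Run:
```python
from h import *
import pickle
s=pickle.load(open('side0.pkl','rb'));t=pickle.load(open('top0.pkl','rb'))
def crop(c,x,y,w,h,k): return cv2.resize(c['frame'][y:y+h,x:x+w],None,fx=k,fy=k,interpolation=cv2.INTER_CUBIC)[:,:,::-1]
a=crop(t,170,185,80,110,5); b=crop(s,225,230,140,110,5)
o=np.zeros((600,800,3),np.uint8); a=cv2.resize(a,(300,412)); b=cv2.resize(b,(500,393)); o[:412,:300]=a;o[:393,300:]=b
cv2.imwrite('pics/c1.png',o)
a=crop(t,340,150,80,110,4); b=crop(s,240,140,100,40,4)
o=np.zeros((440,800,3),np.uint8); o[:,:320]=a;o[:160,330:730]=b
cv2.imwrite('pics/c2.png',o)
```

```text
(no output)
```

View pics/c1.png

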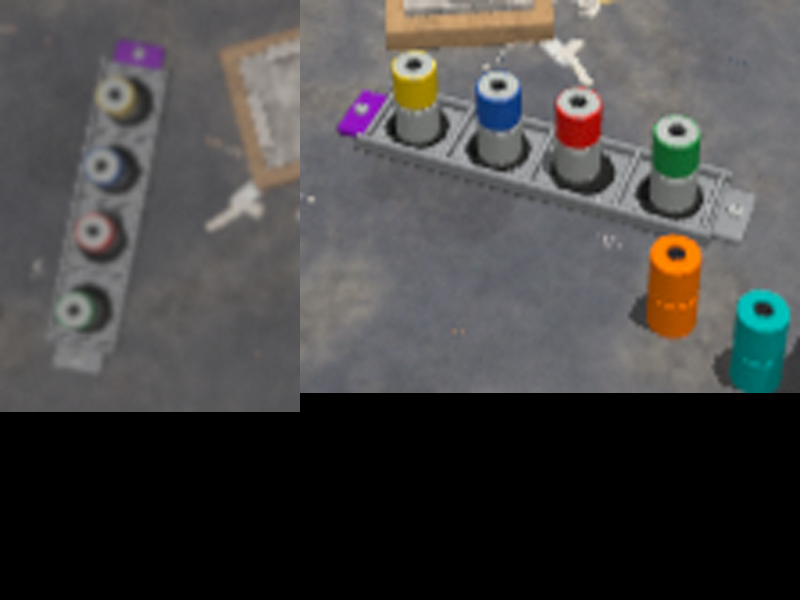

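View pics/c2.png

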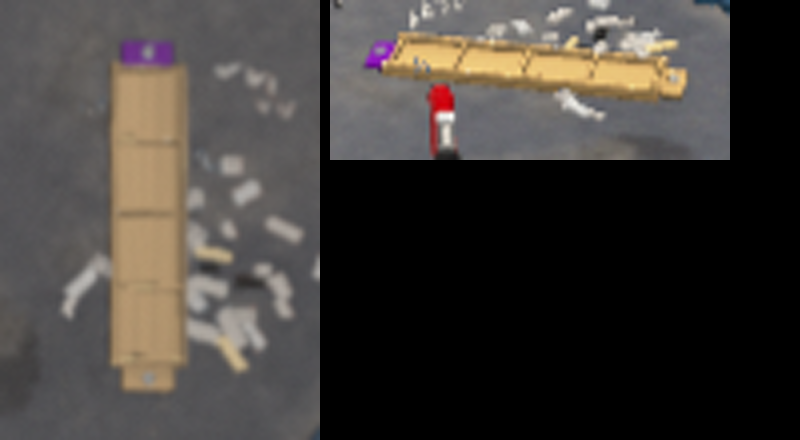

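Run:
```python
from h import *
import pickle
s=pickle.load(open('side0.pkl','rb'));t=pickle.load(open('top0.pkl','rb'))
def dark(c,u,v,r=3):
    g=cv2.cvtColor(c['frame'],cv2.COLOR_RGB2GRAY).astype(float)
    for _ in range(3):
        ui,vi=int(round(u)),int(round(v)); w=g[vi-r:vi+r+1,ui-r:ui+r+1]; th=(w.max()+w.min())/2
        W=np.clip(th-w,0,None); yy,xx=np.mgrid[-r:r+1,-r:r+1]; u,v=ui+(W*xx).sum()/W.sum(),vi+(W*yy).sum()/W.sum()
    return u,v
def tri(p,q):
    o1,d1=ray(t,p);o2,d2=ray(s,q);d1=d1[0];d2=d2[0]
    A=np.c_[d1,-d2];x=np.linalg.lstsq(A,o2-o1,rcond=None)[0];a=o1+d1*x[0];b=o2+d2*x[1];return (a+b)/2,np.linalg.norm(a-b)
T=dict(yellow=(117,95),blue=(103,166),red=(94,232),green=(74,310))
S=dict(yellow=(414,65),blue=(498,87),red=(578,103),green=(676,131))
ct,cs=cloud(t),cloud(s)
P={}
for k in T:
    p=dark(t,T[k][0]/3.75+170,T[k][1]/3.75+185); q=dark(s,(S[k][0]-300)/3.571+225,S[k][1]/3.571+230,2)
    X,e=tri(p,q); P[k]=X
    # depth tops
    r=[]
    for c in (ct,cs):
        m=(np.hypot(c[...,0]-X[0],c[...,1]-X[1])<.03)&(c[...,2]>.058)&(c[...,2]<.09); pts=c[m]
        r.append((m.sum(),np.round(np.median(pts[:,2]),4),np.round((pts.max(0)+pts.min(0))/2,4)[:2]))
    print(k,np.round(p,1),np.round(q,1),np.round(X,4),round(e,4),'on z.069',np.round(onplane(t,p,.069)[0,:2],4),np.round(onplane(s,q,.069)[0,:2],4),r)
ks=list(T)
for i in range(3): print('dist',np.linalg.norm((P[ks[i]]-P[ks[i+1]])[:2]))
# trays
def mask_violet(c):
    h=cv2.cvtColor(c['frame'],cv2.COLOR_RGB2HSV); m=cv2.inRange(h,(130,80,50),(155,255,255)); n,l,st,ce=cv2.connectedComponentsWithStats(m); return [(st[i,4],np.round(ce[i],1)) for i in range(1,n) if st[i,4]>15]
for n,c in(('t',t),('s',s)):
    for a,ce in mask_violet(c): print(n,a,ce,np.round(onplane(c,ce,.006),4),np.round(depthpt(c,ce),4))
```

```text
yellow [200.2 209.8] [256.5 247.6] [0.529  0.3376 0.0687] 0.0016 on z.069 [0.5298 0.3377] [0.5281 0.3379] [(np.int64(77), np.float64(0.0687), array([0.531 , 0.3369])), (np.int64(114), np.float64(0.0677), array([0.5285, 0.3375]))]
blue [196.6 229. ] [280.2 253.5] [0.4678 0.3494 0.0687] 0.0013 on z.069 [0.4684 0.3494] [0.4671 0.3497] [(np.int64(77), np.float64(0.0694), array([0.4696, 0.3496])), (np.int64(120), np.float64(0.0675), array([0.4673, 0.3489]))]
red [194.8 246.8] [302.5 258.1] [0.4119 0.3557 0.0676] 0.0006 on z.069 [0.4115 0.3555] [0.412  0.3572] [(np.int64(75), np.float64(0.068), array([0.4143, 0.3572])), (np.int64(127), np.float64(0.0677), array([0.4123, 0.3567]))]
green [189.6 267.8] [330.1 266.2] [0.3456 0.3728 0.0679] 0.0001 on z.069 [0.3455 0.3726] [0.3456 0.3739] [(np.int64(79), np.float64(0.0681), array([0.3468, 0.3736])), (np.int64(136), np.float64(0.0679), array([0.3456, 0.3739]))]
dist 0.062368020936205824
dist 0.056298403391721645
dist 0.06840837440881739
t 64 [376.  162.6] [[ 0.6843 -0.2489  0.006 ]] [[ 0.6821 -0.2467  0.0156]]
t 73 [206.7 199.1] [[0.5741 0.3247 0.006 ]] [[0.5738 0.3245 0.0075]]
s 33 [251.9 153.1] [[ 0.6834 -0.2474  0.006 ]] [[ 0.6826 -0.2442  0.0077]]
s 98 [241.7 261.5] [[0.5729 0.327  0.006 ]] [[0.572  0.3297 0.0086]]
```

Run:
```python
from h import *
import pickle
s=pickle.load(open('side0.pkl','rb'));t=pickle.load(open('top0.pkl','rb'))
def fit(c,x,y,w,h,lo,hi,zs):
    hs=cv2.cvtColor(c['frame'],cv2.COLOR_RGB2HSV)[y:y+h,x:x+w]; m=cv2.inRange(hs,lo,hi)
    v=cv2.inRange(hs,(128,70,40),(158,255,255)); m=cv2.morphologyEx(m|v,cv2.MORPH_CLOSE,np.ones((3,3)))
    m=cv2.morphologyEx(m,cv2.MORPH_OPEN,np.ones((5,5)))
    n,l,st,ce=cv2.connectedComponentsWithStats(m); i=1+np.argmax(st[1:,4]); mm=(l==i).astype(np.uint8)
    ct=max(cv2.findContours(mm,cv2.RETR_EXTERNAL,cv2.CHAIN_APPROX_NONE)[0],key=len).reshape(-1,2)+[x,y]
    P=onplane(c,ct,zs); r=cv2.minAreaRect((P[:,:2]*1000).astype(np.float32)); print(st[i],r)
    return P
print('wood top');P=fit(t,355,155,35,97,(8,70,60),(28,255,255),.012)
hs=cv2.cvtColor(t['frame'],cv2.COLOR_RGB2HSV)
print('wood side');fit(s,245,145,90,22,(8,70,60),(28,255,255),.010)
ct=cloud(t);cs=cloud(s)
# depth based points
for n,c in (('t',ct),('s',cs)):
    for nm,(x0,x1,y0,y1) in dict(wood=(.36,.74,-.33,-.19),).items():
        m=(c[...,0]>x0)&(c[...,0]<x1)&(c[...,1]>y0)&(c[...,1]<y1)
        q=c[m]; print(n,nm,m.sum(),np.percentile(q[:,2],[5,25,50,75,95,99]).round(4))
# lug click centroids
for uvt,uvs in (((377,244.3),(325.7,160.8)),):
    print(onplane(t,uvt,.006),onplane(s,uvs,.006),depthpt(t,uvt),depthpt(s,uvs))
```

```text
wood top
[  12    5   20   88 1544] ((545.4490966796875, -241.55316162109375), (63.96836471557617, 294.4855651855469), 86.76174926757812)
wood side
[  5   3  79  17 855] ((544.2589721679688, -237.92665100097656), (84.4205093383789, 294.7098693847656), 87.0289535522461)
t wood 4623 [-0.0049 -0.0007  0.0027  0.0065  0.0137  0.0178]
s wood 1855 [-0.0026 -0.0006  0.0023  0.0063  0.0128  0.0155]
[[ 0.40811605 -0.23756988  0.006     ]] [[ 0.40719367 -0.22902946  0.006     ]] [[ 4.08426558e-01 -2.38845827e-01  3.52038913e-04]] [[ 0.40688552 -0.22425221  0.00868089]]
```

Run:
```python
from h import *
import pickle
t=pickle.load(open('top0.pkl','rb'))
hs=cv2.cvtColor(t['frame'],cv2.COLOR_RGB2HSV)
m=(cv2.inRange(hs,(8,70,60),(28,255,255)))
L=[]
for v in range(170,236):
    u=np.where(m[v,360:392])[0]+360
    if len(u)>12: L.append((u.min()-.5,u.max()+.5,v))
L=np.array(L)
a=onplane(t,L[:,[0,2]],.014)[:,:2];b=onplane(t,L[:,[1,2]],.014)[:,:2]
for q in (a,b,(a+b)/2):
    vx=cv2.fitLine(q.astype(np.float32),cv2.DIST_HUBER,0,1e-4,1e-4).ravel(); print(np.degrees(np.arctan(vx[1]/vx[0])),'y at .545',vx[3]+(0.545-vx[2])*vx[1]/vx[0])
print(L[::8], np.unique(L[:,0],return_counts=True),np.unique(L[:,1],return_counts=True))
# grey wall tray via long profile: lugs
big=cv2.resize(t['frame'][185:300,165:255],None,fx=5,fy=5,interpolation=cv2.INTER_CUBIC)
cv2.imwrite('pics/c3.png',big[:,:,::-1])
```

```text
-2.910273 y at .545 -0.21122609
-4.322678 y at .545 -0.2731504
-3.2620797 y at .545 -0.2413874
[[367.5 385.5 170. ]
 [367.5 386.5 178. ]
 [367.5 386.5 186. ]
 [367.5 385.5 194. ]
 [367.5 385.5 202. ]
 [366.5 385.5 210. ]
 [367.5 385.5 218. ]
 [367.5 385.5 226. ]
 [366.5 385.5 234. ]] (array([366.5, 367.5]), array([19, 47])) (array([385.5, 386.5, 391.5]), array([39, 26,  1]))
```

View pics/c3.png

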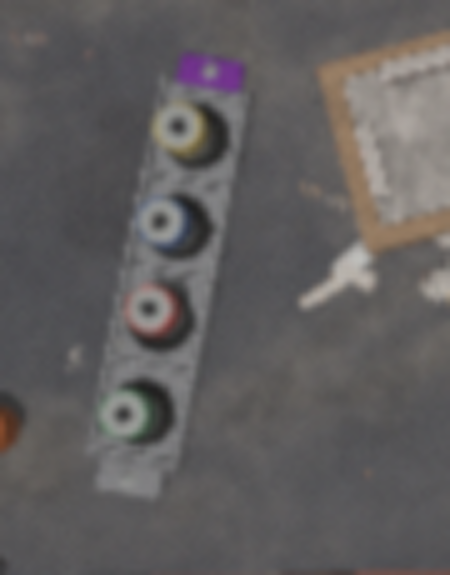

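```bash
cat >> h.py <<'E'
from scipy.spatial.transform import Rotation as Ro
def st():
    s=ctrl.read_state(); R=Ro.from_rotvec(s['ee_rot']).as_matrix()
    return s,R
def go(target, yjaw=None):
    """remaining move to target TCP in tool axes (mm) + rotvec deg to make tool x down and y along yjaw"""
    s,R=st(); d=np.array(target)-s['tool_pos']
    print('t',round(s['time'],2),'pos',s['tool_pos'].round(4),'gap',round(s['finger_gap']*85,1),'F',s['contact_force'].round(1))
    print('tool-axes shift mm now',(R.T@d*1000).round(1))
    if yjaw is not None:
        y=np.r_[yjaw,0.]; y/=np.linalg.norm(y)
        if y@R[:,1]<0: y=-y
        x=np.array([0,0,-1.]); G=np.c_[x,y,np.cross(x,y)]
        print('turn deg',np.degrees(Ro.from_matrix(R.T@G).as_rotvec()).round(2),'shift after turn mm',(G.T@d*1000).round(1)); print(G.round(3))
E
python3 - <<'E'
from h import *
s,R=st(); print(R.round(4))
P={'y':(0.529,.3376),'b':(.4678,.3494),'r':(.412,.356),'g':(.3456,.373)}
a=np.array(list(P.values())); v=cv2.fitLine(a.astype(np.float32),cv2.DIST_L2,0,1e-4,1e-4).ravel(); print(v,np.degrees(np.arctan2(v[1],v[0])))
d=np.array([.5735-.345,.3255-.37])
u=v[:2]*np.sign(v[0]); go((.529,.3376,.15),(-u[1],u[0]))
# lugs: violet & grey; grey lug px top (130/5+165,478/5+185)
print(onplane(*[__import__('pickle').load(open('top0.pkl','rb'))],[(190.6,280.6)],.006))
E
```

```text
[[-7.000e-04  2.568e-01  9.665e-01]
 [-1.700e-03  9.665e-01 -2.568e-01]
 [-1.000e+00 -1.800e-03 -3.000e-04]]
[ 0.98294145 -0.18391883  0.4386      0.354     ] -10.5981045
t 0.1 pos [0.1667 0.6277 0.2302] gap 84.9 F [0.5 0.2 0.4]
tool-axes shift mm now [  80.5 -187.2  424.6]
turn deg [-4.28 -0.02  0.1 ] shift after turn mm [  80.2 -218.5  409.4]
[[ 0.     0.184  0.983]
 [ 0.     0.983 -0.184]
 [-1.     0.     0.   ]]
[[0.30472591 0.38036627 0.006     ]]
```

Emit:
{"fn": "send_rows", "kwargs": {
  "steps": [
    [[0, 0, 0], [-4.3, 0, 0], -0.4],
    [[0, -0.018, 0.034], [0, 0, 0], -0.4],
    [[0, -0.018, 0.034], [0, 0, 0], -0.4],
    [[0, -0.018, 0.034], [0, 0, 0], -0.4],
    [[0, -0.018, 0.034], [0, 0, 0], -0.4],
    [[0, -0.018, 0.034], [0, 0, 0], -0.4],
    [[0, -0.018, 0.034], [0, 0, 0], -0.4],
    [[0, -0.018, 0.034], [0, 0, 0], -0.4],
    [[0, -0.018, 0.034], [0, 0, 0], -0.4],
    [[0, -0.018, 0.034], [0, 0, 0], -0.4],
    [[0, -0.018, 0.034], [0, 0, 0], -0.4],
    [[0, -0.018, 0.034], [0, 0, 0], -0.4]
  ],
  "squeeze": 50
}}

```text
time: 1.1
tool_pos: [0.4992, 0.3633, 0.2309]
ee_rot: [0.145, 1.567, -0.145]
contact_force: [-0.4, 1.0, 0.3]
finger_gap: 0.696
```

Run:
```python
from h import *
go((.529,.3376,.15),(.19,.982))
```

```text
t 1.1 pos [0.4992 0.3633 0.2309] gap 59.2 F [-0.4  1.   0.3]
tool-axes shift mm now [ 80.8 -19.8  34. ]
turn deg [ 0.36 -0.04  0.02] shift after turn mm [ 80.9 -19.6  34.1]
[[ 0.     0.19   0.982]
 [ 0.     0.982 -0.19 ]
 [-1.     0.     0.   ]]
```

Emit:
{"fn": "send_rows", "kwargs": {
  "steps": [
    [[0.02, -0.01, 0.017], [0, 0, 0], -0.4],
    [[0.03, -0.0097, 0.017], [0, 0, 0], -0.4],
    [[0.04, 0, 0], [0, 0, 0], -0.4],
    [[0.02, 0, 0], [0, 0, 0], -0.4],
    [[0.01, 0, 0], [0, 0, 0], -0.4],
    [[0, 0, 0], [0, 0, 0], -0.4]
  ]
}}

```text
time: 1.6
tool_pos: [0.5261, 0.3383, 0.108]
ee_rot: [0.143, 1.571, -0.148]
contact_force: [-0.4, -0.1, -0.1]
finger_gap: 0.699
```

Run:
```python
from h import *
go((.529,.3376,.034),(.19,.982))
c=ctrl.capture('side'); t=ctrl.capture('top')
a=cv2.resize(c['frame'][180:310,190:370],None,fx=3,fy=3); b=cv2.resize(t['frame'][170:300,160:250],None,fx=3,fy=3)
cv2.imwrite('pics/a1.png',np.hstack([a,b[:390]])[:,:,::-1])
```

```text
t 1.6 pos [0.5261 0.3383 0.108 ] gap 59.4 F [-0.4 -0.1 -0.1]
tool-axes shift mm now [73.9  0.   3.4]
turn deg [ 0.36 -0.29  0.19] shift after turn mm [74.  -0.2  3. ]
[[ 0.     0.19   0.982]
 [ 0.     0.982 -0.19 ]
 [-1.     0.     0.   ]]
```

View pics/a1.png

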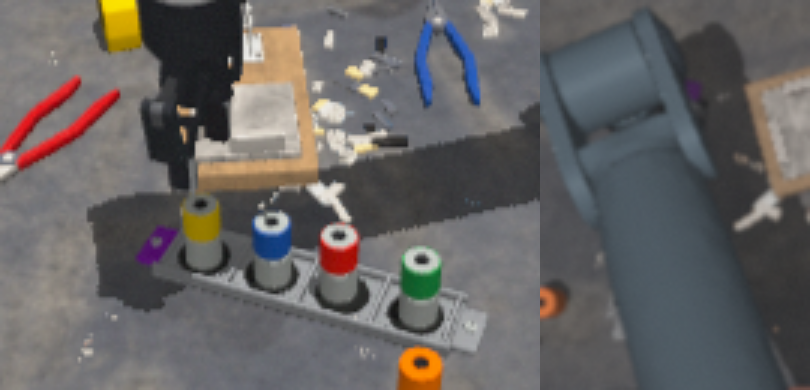

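The crop shows the gripper above the yellow socket (crop pixel 203,205), with one finger in front of it and one behind, across the row. I'm descending.

Emit:
{"fn": "send_rows", "kwargs": {
  "steps": [
    [[0.014, 0, 0.003], [0, 0, 0], -0.4],
    [[0.02, 0, 0], [0, 0, 0], -0.4],
    [[0.02, 0, 0], [0, 0, 0], -0.4],
    [[0.015, 0, 0], [0, 0, 0], -0.4],
    [[0.005, 0, 0], [0, 0, 0], -0.4],
    [[0, 0, 0], [0, 0, 0], -0.4],
    [[0, 0, 0], [0, 0, 0], 1],
    [[0, 0, 0], [0, 0, 0], 1],
    [[0, 0, 0], [0, 0, 0], 1],
    [[0, 0, 0], [0, 0, 0], 1],
    [[0, 0, 0], [0, 0, 0], 1],
    [[0, 0, 0], [0, 0, 0], 1]
  ]
}}

```text
time: 2.7
tool_pos: [0.5321, 0.339, 0.039]
ee_rot: [0.146, 1.563, -0.144]
contact_force: [-0.5, -1.4, 6.2]
finger_gap: 0.348
```

Run:
```python
from h import *
go((.529,.3376,.034),(.19,.982))
c=ctrl.capture('side')
a=cv2.resize(c['frame'][180:310,190:370],None,fx=3,fy=3)
cv2.imwrite('pics/a2.png',a[:,:,::-1])
```

```text
t 2.7 pos [0.5321 0.339  0.039 ] gap 29.6 F [-0.5 -1.4  6.2]
tool-axes shift mm now [ 5.  -2.  -2.8]
turn deg [ 0.36  0.13 -0.07] shift after turn mm [ 5.  -2.  -2.8]
[[ 0.     0.19   0.982]
 [ 0.     0.982 -0.19 ]
 [-1.     0.     0.   ]]
```

View pics/a2.png

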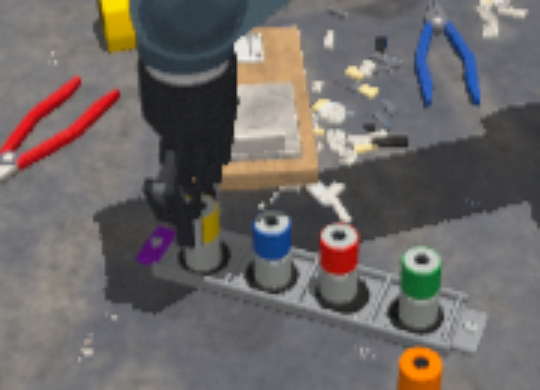

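Emit:
{"fn": "send_rows", "kwargs": {
  "steps": [
    [[-0.01, 0, 0], [0, 0, 0], 1],
    [[-0.02, 0, 0], [0, 0, 0], 1],
    [[-0.02, 0, 0], [0, 0, 0], 1],
    [[-0.025, 0, 0], [0, 0, 0], 1],
    [[-0.025, 0, 0], [0, 0, 0], 1],
    [[-0.03, 0, 0], [0, 0, 0], 1],
    [[-0.03, 0, 0], [0, 0, 0], 1],
    [[-0.025, 0, 0], [0, 0, 0], 1],
    [[-0.02, 0, 0], [0, 0, 0], 1],
    [[-0.01, 0, 0], [0, 0, 0], 1],
    [[0, 0, 0], [0, 0, 0], 1]
  ]
}}

```text
time: 3.67
tool_pos: [0.532, 0.3393, 0.2555]
ee_rot: [0.147, 1.561, -0.143]
contact_force: [1.3, -0.4, -1.3]
finger_gap: 0.346
```

Run:
```python
from h import *
go((.452,-.2363,.25),(.0507,.9987))
c=ctrl.capture('side');save(c,'a3')
```

```text
t 3.67 pos [0.532  0.3393 0.2555] gap 29.4 F [ 1.3 -0.4 -1.3]
tool-axes shift mm now [   3.9 -580.5   27. ]
turn deg [-7.67  0.26 -0.16] shift after turn mm [   5.5 -578.9  -50.7]
[[ 0.     0.051  0.999]
 [ 0.     0.999 -0.051]
 [-1.     0.     0.   ]]
```

View pics/a3.png

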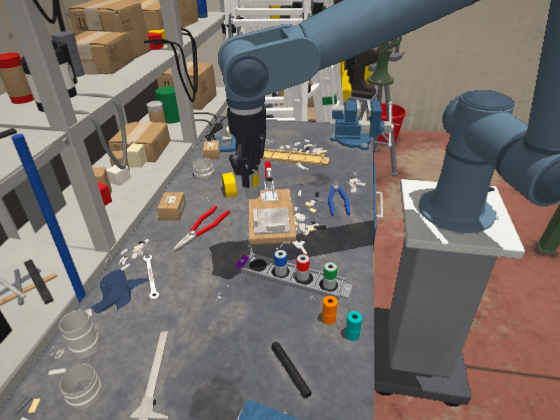

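Emit:
{"fn": "send_rows", "kwargs": {
  "steps": [
    [[0, -0.015, 0], [-4, 0.1, 0], 1],
    [[0, -0.025, 0], [-3.7, 0.1, -0.1], 1],
    [[0, -0.035, -0.004], [0, 0, 0], 1],
    [[0, -0.035, -0.005], [0, 0, 0], 1],
    [[0, -0.035, -0.005], [0, 0, 0], 1],
    [[0, -0.035, -0.005], [0, 0, 0], 1],
    [[0, -0.035, -0.005], [0, 0, 0], 1],
    [[0, -0.035, -0.005], [0, 0, 0], 1],
    [[0, -0.035, -0.005], [0, 0, 0], 1],
    [[0, -0.035, -0.005], [0, 0, 0], 1],
    [[0, -0.035, -0.005], [0, 0, 0], 1],
    [[0, -0.035, -0.005], [0, 0, 0], 1]
  ]
}}

```text
time: 4.72
tool_pos: [0.457, -0.049, 0.2506]
ee_rot: [0.039, 1.578, -0.04]
contact_force: [1.3, -0.5, -1.6]
finger_gap: 0.345
```

Run:
```python
from h import *
go((.452,-.2363,.25),(.0507,.9987))
```

```text
t 4.72 pos [ 0.457  -0.049   0.2506] gap 29.4 F [ 1.3 -0.5 -1.6]
tool-axes shift mm now [   0.6 -187.3    4.4]
turn deg [ 0.03 -0.41  0.02] shift after turn mm [   0.6 -187.3    4.5]
[[ 0.     0.051  0.999]
 [ 0.     0.999 -0.051]
 [-1.     0.     0.   ]]
```

Emit:
{"fn": "send_rows", "kwargs": {
  "steps": [
    [[0, -0.035, 0.001], [0, 0, 0], 1],
    [[0, -0.035, 0.001], [0, 0, 0], 1],
    [[0, -0.035, 0.001], [0, 0, 0], 1],
    [[0, -0.03, 0.001], [0, 0, 0], 1],
    [[0, -0.025, 0], [0, 0, 0], 1],
    [[0, -0.018, 0], [0, 0, 0], 1],
    [[0.02, -0.009, 0], [0, 0, 0], 1],
    [[0.03, 0, 0], [0, 0, 0], 1],
    [[0.03, 0, 0], [0, 0, 0], 1],
    [[0.03, 0, 0], [0, 0, 0], 1],
    [[0.02, 0, 0], [0, 0, 0], 1],
    [[0.01, 0, 0], [0, 0, 0], 1]
  ]
}}

```text
time: 5.72
tool_pos: [0.4497, -0.2326, 0.1077]
ee_rot: [0.044, 1.582, -0.036]
contact_force: [-0.5, -0.0, -2.1]
finger_gap: 0.346
```

Run:
```python
from h import *
c=ctrl.capture('side')
go((.452,-.2363,.036),(.0507,.9987))
a=cv2.resize(c['frame'][80:200,200:380],None,fx=4,fy=4)
cv2.imwrite('pics/a4.png',a[:,:,::-1])
```

```text
t 5.77 pos [ 0.4497 -0.2325  0.1075] gap 29.9 F [-1.8  1.2 -1.3]
tool-axes shift mm now [71.4 -4.   3.3]
turn deg [ 0.01 -0.67 -0.27] shift after turn mm [71.5 -3.6  2.5]
[[ 0.     0.051  0.999]
 [ 0.     0.999 -0.051]
 [-1.     0.     0.   ]]
```

View pics/a4.png

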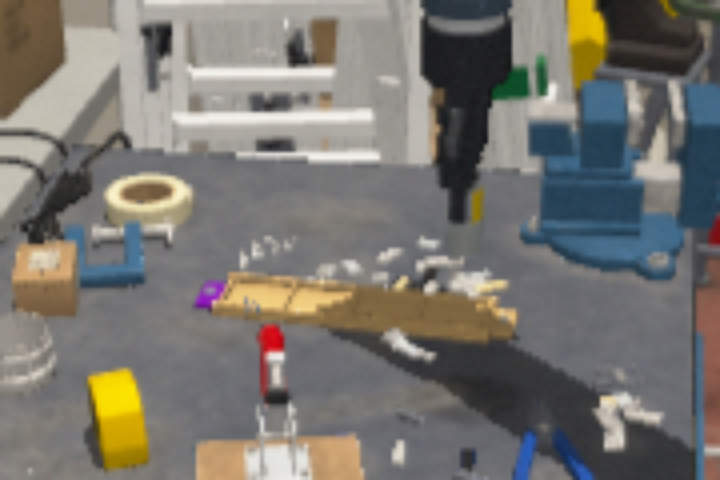

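Emit:
{"fn": "send_rows", "kwargs": {
  "steps": [
    [[0.01, -0.004, 0.006], [0, -0.4, -0.2], 1],
    [[0.02, 0, 0], [0, 0, 0], 1],
    [[0.015, 0, 0], [0, 0, 0], 1],
    [[0.01, 0, 0], [0, 0, 0], 1],
    [[0.005, 0, 0], [0, 0, 0], 1],
    [[0, 0, 0], [0, 0, 0], 1],
    [[0, 0, 0], [0, 0, 0], 1]
  ]
}}

```text
time: 6.35
tool_pos: [0.4592, -0.24, 0.0538]
ee_rot: [0.035, 1.566, -0.044]
contact_force: [0.1, -0.5, -0.6]
finger_gap: 0.351
```

Run:
```python
from h import *
c=ctrl.capture('side')
go((.455,-.2363,.037),(.0507,.9987))
a=cv2.resize(c['frame'][110:190,250:370],None,fx=6,fy=6)
cv2.imwrite('pics/a5.png',a[:,:,::-1])
```

```text
t 6.4 pos [ 0.4595 -0.2402  0.0543] gap 29.7 F [-0.5 -0.  -0. ]
tool-axes shift mm now [17.2  3.8 -4.7]
turn deg [0.03 0.28 0.35] shift after turn mm [17.3  3.6 -4.7]
[[ 0.     0.051  0.999]
 [ 0.     0.999 -0.051]
 [-1.     0.     0.   ]]
```

View pics/a5.png

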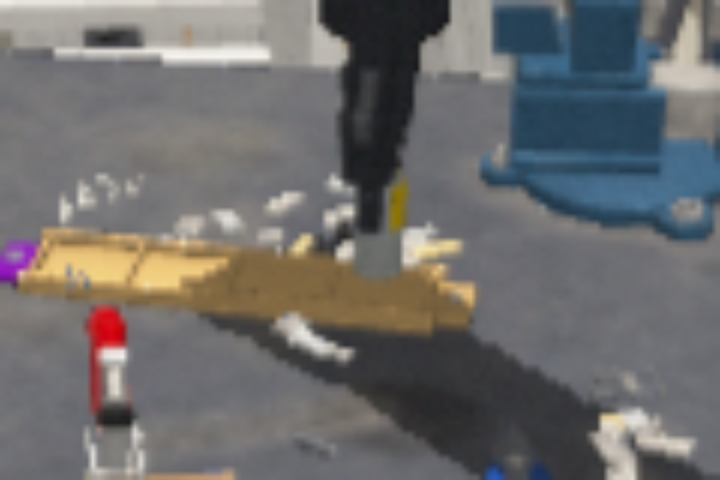

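Emit:
{"fn": "send_rows", "kwargs": {
  "steps": [
    [[0.004, 0.003, -0.004], [0, 0, 0.2], 1],
    [[0, 0, 0], [0, 0, 0], 1],
    [[0, 0, 0], [0, 0, 0], 1]
  ]
}}

```text
time: 6.65
tool_pos: [0.4548, -0.2363, 0.0493]
ee_rot: [0.038, 1.567, -0.041]
contact_force: [0.2, -0.1, -1.8]
finger_gap: 0.349
```

Emit:
{"fn": "send_rows", "kwargs": {
  "steps": [
    [[0, 0, 0], [0, 0, 0], 1],
    [[0, 0, 0], [0, 0, 0], 1]
  ]
}}

```text
time: 6.82
tool_pos: [0.4551, -0.2366, 0.0495]
ee_rot: [0.038, 1.567, -0.041]
contact_force: [0.2, 0.4, -2.6]
finger_gap: 0.348
```

Run:
```python
from h import *
c=ctrl.capture('side')
go((.455,-.2363,.037),(.0507,.9987))
```

```text
t 6.87 pos [ 0.4551 -0.2366  0.0494] gap 29.8 F [-0.4  0.5 -1.3]
tool-axes shift mm now [12.4  0.3 -0.2]
turn deg [0.02 0.22 0.1 ] shift after turn mm [12.4  0.3 -0.1]
[[ 0.     0.051  0.999]
 [ 0.     0.999 -0.051]
 [-1.     0.     0.   ]]
```

Emit:
{"fn": "send_rows", "kwargs": {
  "steps": [
    [[0.005, 0, 0], [0, 0, 0], 1],
    [[0.004, 0, 0], [0, 0, 0], 1],
    [[0.002, 0, 0], [0, 0, 0], 1],
    [[0, 0, 0], [0, 0, 0], 1],
    [[0, 0, 0], [0, 0, 0], 1]
  ]
}}

```text
time: 7.28
tool_pos: [0.4548, -0.2364, 0.0378]
ee_rot: [0.039, 1.568, -0.04]
contact_force: [-0.8, 0.1, -1.0]
finger_gap: 0.344
```

Run:
```python
from h import *
c=ctrl.capture('side')
go((.455,-.2363,.037),(.0507,.9987))
a=cv2.resize(c['frame'][110:190,250:370],None,fx=6,fy=6)
cv2.imwrite('pics/a6.png',a[:,:,::-1])
```

```text
t 7.33 pos [ 0.455  -0.2365  0.0381] gap 29.6 F [-0.2  0.  -1.4]
tool-axes shift mm now [1.1 0.2 0. ]
turn deg [0.02 0.18 0.08] shift after turn mm [1.1 0.2 0. ]
[[ 0.     0.051  0.999]
 [ 0.     0.999 -0.051]
 [-1.     0.     0.   ]]
```

View pics/a6.png

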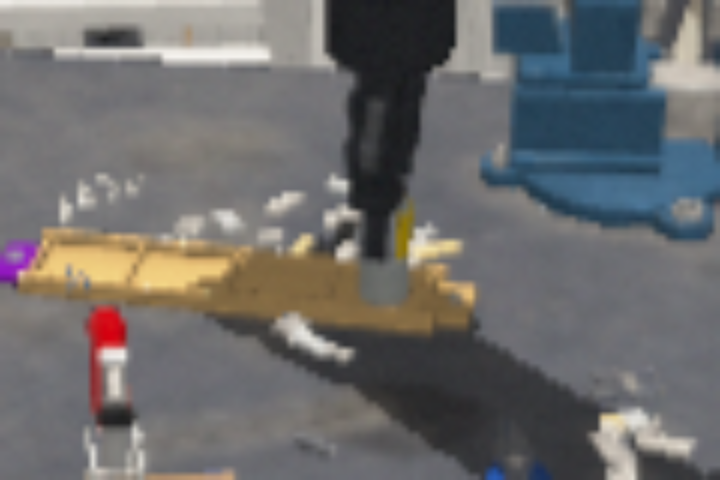

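Emit:
{"fn": "send_rows", "kwargs": {
  "steps": [
    [[0.002, 0, 0], [0, 0, 0], 1],
    [[0, 0, 0], [0, 0, 0], 1],
    [[0, 0, 0], [0, 0, 0], 1]
  ]
}}

```text
time: 7.58
tool_pos: [0.4551, -0.2366, 0.0363]
ee_rot: [0.038, 1.567, -0.041]
contact_force: [1.2, 0.3, -1.4]
finger_gap: 0.349
```

Run:
```python
from h import *
c=ctrl.capture('side')
go((.455,-.2363,.037),(.0507,.9987))
print(onplane(c,[(314.2,160.5)],.006))
```

```text
t 7.63 pos [ 0.455  -0.2365  0.0363] gap 29.4 F [ 1.1 -0.2 -1.2]
tool-axes shift mm now [-0.7  0.2 -0. ]
turn deg [0.03 0.2  0.09] shift after turn mm [-0.7  0.2 -0. ]
[[ 0.     0.051  0.999]
 [ 0.     0.999 -0.051]
 [-1.     0.     0.   ]]
[[ 0.44808614 -0.22524247  0.006     ]]
```

Emit:
{"fn": "send_rows", "kwargs": {
  "steps": [
    [[0.0015, 0, 0.002], [0, 0, 0], 1],
    [[0.0015, 0, 0], [0, 0, 0], 1],
    [[0, 0, 0], [0, 0, 0], 1],
    [[0, 0, 0], [0, 0, 0], 1]
  ]
}}

```text
time: 7.97
tool_pos: [0.4572, -0.2373, 0.0356]
ee_rot: [0.038, 1.569, -0.04]
contact_force: [-7.9, 2.6, 17.9]
finger_gap: 0.347
```

Emit:
{"fn": "send_rows", "kwargs": {
  "steps": [
    [[-0.002, 0, 0], [0, 0, 0], 1],
    [[0, 0, 0], [0, 0, 0], 0.2],
    [[0, 0, 0], [0, 0, 0], 0],
    [[0, 0, 0], [0, 0, 0], -0.2],
    [[0, 0, 0], [0, 0, 0], -0.4],
    [[0, 0, 0], [0, 0, 0], -0.4],
    [[-0.02, 0, 0], [0, 0, 0], -0.4],
    [[-0.03, 0, 0], [0, 0, 0], -0.4],
    [[-0.04, 0, 0], [0, 0, 0], -0.4],
    [[-0.04, 0, 0], [0, 0, 0], -0.4],
    [[-0.04, 0, 0], [0, 0, 0], -0.4],
    [[-0.03, 0, 0], [0, 0, 0], -0.4]
  ]
}}

```text
time: 8.97
tool_pos: [0.4569, -0.2367, 0.2389]
ee_rot: [0.036, 1.564, -0.043]
contact_force: [0.2, -0.5, -0.3]
finger_gap: 0.698
```

Run:
```python
from h import *
c=ctrl.capture('side')
go((.4678,.3495,.25),(.19,.982))
a=cv2.resize(c['frame'][110:190,250:370],None,fx=6,fy=6)
cv2.imwrite('pics/a7.png',a[:,:,::-1])
```

```text
t 9.02 pos [ 0.4594 -0.2387  0.2452] gap 59.7 F [ 2.6 -2.4  3.9]
tool-axes shift mm now [-11.  587.8 -21. ]
turn deg [8.08 0.88 0.51] shift after turn mm [  -4.8  579.  -103.5]
[[ 0.     0.19   0.982]
 [ 0.     0.982 -0.19 ]
 [-1.     0.     0.   ]]
```

View pics/a7.png

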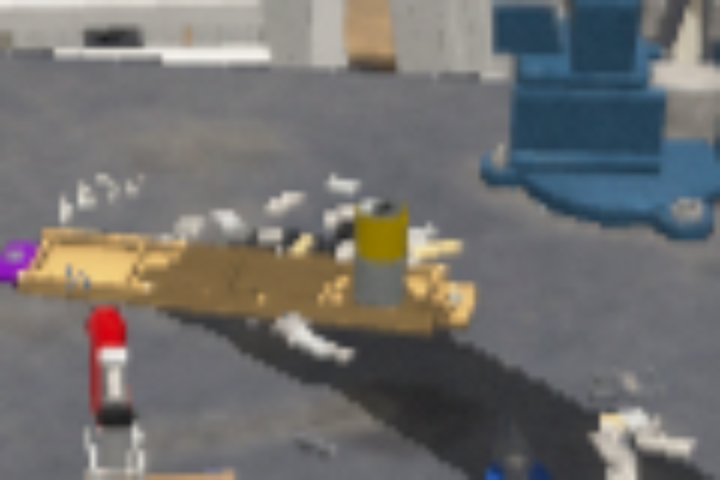

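Emit:
{"fn": "send_rows", "kwargs": {
  "steps": [
    [[0, 0.015, -0.002], [4, 0, 0], -0.4],
    [[0, 0.025, -0.005], [4, 0, 0], -0.4],
    [[0, 0.035, -0.007], [0, 0, 0], -0.4],
    [[0, 0.037, -0.007], [0, 0, 0], -0.4],
    [[0, 0.037, -0.007], [0, 0, 0], -0.4],
    [[0, 0.037, -0.007], [0, 0, 0], -0.4],
    [[0, 0.037, -0.007], [0, 0, 0], -0.4],
    [[0, 0.037, -0.007], [0, 0, 0], -0.4],
    [[0, 0.037, -0.007], [0, 0, 0], -0.4],
    [[0, 0.037, -0.007], [0, 0, 0], -0.4],
    [[0, 0.037, -0.007], [0, 0, 0], -0.4],
    [[0, 0.037, -0.007], [0, 0, 0], -0.4]
  ]
}}

```text
time: 10.02
tool_pos: [0.4534, 0.1807, 0.2342]
ee_rot: [0.148, 1.562, -0.15]
contact_force: [1.1, 0.2, 1.0]
finger_gap: 0.698
```

Run:
```python
from h import *
c=ctrl.capture('top');save(c,'t1')
go((.4678,.3495,.25),(.19,.982))
```

```text
t 10.07 pos [0.4527 0.1859 0.2342] gap 59.4 F [-3.   2.1 -0.4]
tool-axes shift mm now [-15.4 163.7 -15.1]
turn deg [ 0.37  0.15 -0.16] shift after turn mm [-15.8 163.5 -16.2]
[[ 0.     0.19   0.982]
 [ 0.     0.982 -0.19 ]
 [-1.     0.     0.   ]]
```

View pics/t1.png

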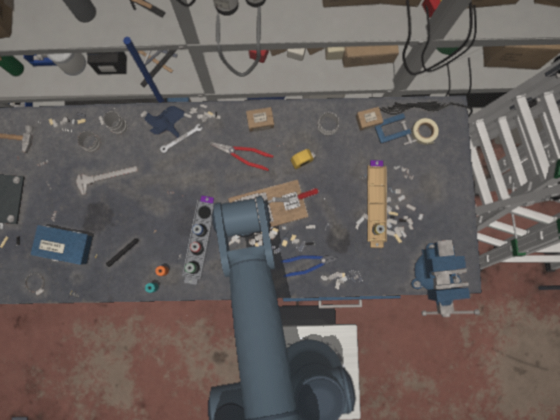

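Emit:
{"fn": "send_rows", "kwargs": {
  "steps": [
    [[0, 0.037, -0.004], [0.3, 0, 0], -0.4],
    [[0, 0.035, -0.004], [0, 0, 0], -0.4],
    [[0, 0.033, -0.004], [0, 0, 0], -0.4],
    [[0, 0.028, -0.004], [0, 0, 0], -0.4],
    [[0.01, 0.02, 0], [0, 0, 0], -0.4],
    [[0.02, 0.01, 0], [0, 0, 0], -0.4],
    [[0.03, 0, 0], [0, 0, 0], -0.4],
    [[0.03, 0, 0], [0, 0, 0], -0.4],
    [[0.02, 0, 0], [0, 0, 0], -0.4],
    [[0.01, 0, 0], [0, 0, 0], -0.4],
    [[0, 0, 0], [0, 0, 0], -0.4],
    [[0, 0, 0], [0, 0, 0], -0.4]
  ]
}}

```text
time: 11.07
tool_pos: [0.4702, 0.3417, 0.1145]
ee_rot: [0.152, 1.562, -0.154]
contact_force: [0.4, 0.5, 0.2]
finger_gap: 0.701
```

Run:
```python
from h import *
go((.4678,.3495,.034),(.19,.982))
import pickle
t=ctrl.capture('top'); g=cv2.resize(t['frame'][150:255,350:410],None,fx=5,fy=5); cv2.imwrite('pics/t2.png',g[:,:,::-1])
```

```text
t 11.07 pos [0.4702 0.3417 0.1145] gap 59.6 F [0.4 0.5 0.2]
tool-axes shift mm now [80.5  7.3 -4.2]
turn deg [-0.24  0.21  0.06] shift after turn mm [80.5  7.2 -3.9]
[[ 0.     0.19   0.982]
 [ 0.     0.982 -0.19 ]
 [-1.     0.     0.   ]]
```

View pics/t2.png

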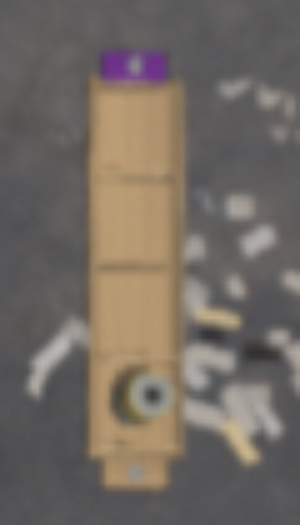

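Run:
```python
from h import *
t=ctrl.capture('top')
def px(a): a=np.array(a,float); return (a+.5)/5-.5+[350,150]
p=onplane(t,px([(153,394)]),.066)[0]; print(p)
print(onplane(t,px([(138,177),(136,267),(124,353)]),.013))
c=np.array([.5455,-.241]);u=np.array([.9987,-.0507]); d=p[:2]-c; print('along',d@u,'across',d@[.0507,.9987])
go((.4678,.3495,.034),(.19,.982))
```

```text
[ 0.45535327 -0.23692601  0.066     ]
[[ 0.60603941 -0.24714617  0.013     ]
 [ 0.54522715 -0.2425384   0.013     ]
 [ 0.48783137 -0.23150202  0.013     ]]
along -0.09023609003301222 across -0.0005017431260891431
t 11.17 pos [0.4713 0.3421 0.1162] gap 59.1 F [-0.2 -0.3  0.8]
tool-axes shift mm now [82.2  6.5 -5.4]
turn deg [-0.24  0.37 -0.06] shift after turn mm [82.2  6.6 -4.8]
[[ 0.     0.19   0.982]
 [ 0.     0.982 -0.19 ]
 [-1.     0.     0.   ]]
```

Emit:
{"fn": "send_rows", "kwargs": {
  "steps": [
    [[0.01, 0.004, -0.002], [0, 0, 0], -0.4],
    [[0.015, 0.003, -0.002], [0, 0, 0], -0.4],
    [[0.015, 0, 0], [0, 0, 0], -0.4],
    [[0, 0, 0], [0, 0, 0], -0.4],
    [[0, 0, 0], [0, 0, 0], -0.4]
  ]
}}

```text
time: 11.58
tool_pos: [0.4673, 0.3493, 0.074]
ee_rot: [0.152, 1.563, -0.154]
contact_force: [-0.8, 0.5, 0.5]
finger_gap: 0.699
```

Run:
```python
from h import *
go((.4678,.3495,.034),(.19,.982))
c=ctrl.capture('side')
a=cv2.resize(c['frame'][180:310,190:370],None,fx=4,fy=4)
cv2.imwrite('pics/b1.png',a[:,:,::-1])
```

```text
t 11.58 pos [0.4673 0.3493 0.074 ] gap 59.4 F [-0.8  0.5  0.5]
tool-axes shift mm now [40.   0.4  0.4]
turn deg [-0.22  0.17  0.09] shift after turn mm [40.   0.3  0.5]
[[ 0.     0.19   0.982]
 [ 0.     0.982 -0.19 ]
 [-1.     0.     0.   ]]
```

View pics/b1.png

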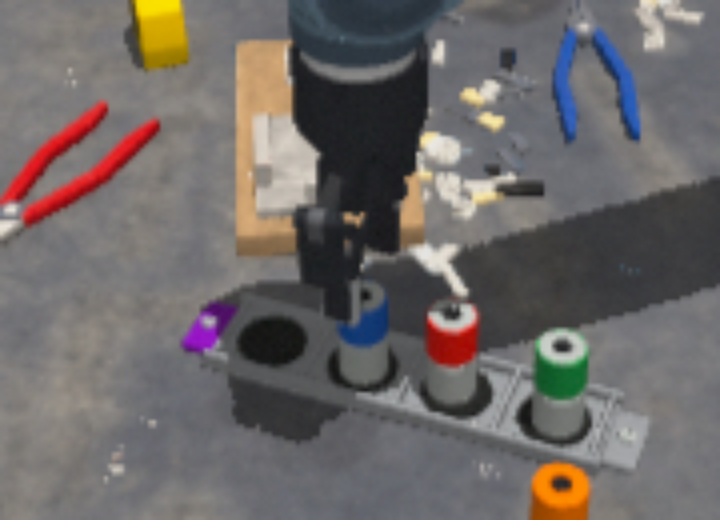

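Emit:
{"fn": "send_rows", "kwargs": {
  "steps": [
    [[0.015, 0, 0.001], [0, 0, 0], -0.4],
    [[0.015, 0, 0], [0, 0, 0], -0.4],
    [[0.008, 0, 0], [0, 0, 0], -0.4],
    [[0, 0, 0], [0, 0, 0], -0.4],
    [[0, 0, 0], [0, 0, 0], -0.4],
    [[0, 0, 0], [0, 0, 0], 1],
    [[0, 0, 0], [0, 0, 0], 1],
    [[0, 0, 0], [0, 0, 0], 1],
    [[0, 0, 0], [0, 0, 0], 1],
    [[0, 0, 0], [0, 0, 0], 1],
    [[0, 0, 0], [0, 0, 0], 1],
    [[0, 0, 0], [0, 0, 0], 1]
  ]
}}

```text
time: 12.63
tool_pos: [0.4695, 0.3493, 0.0375]
ee_rot: [0.153, 1.56, -0.153]
contact_force: [-1.4, -1.0, 6.6]
finger_gap: 0.347
```

Emit:
{"fn": "send_rows", "kwargs": {
  "steps": [
    [[-0.01, 0, 0], [0, 0, 0], 1],
    [[-0.02, 0, 0], [0, 0, 0], 1],
    [[-0.02, 0, 0], [0, 0, 0], 1],
    [[-0.025, 0, 0], [0, 0, 0], 1],
    [[-0.025, 0, 0], [0, 0, 0], 1],
    [[-0.03, 0, 0], [0, 0, 0], 1],
    [[-0.03, 0, 0], [0, 0, 0], 1],
    [[-0.025, 0, 0], [0, 0, 0], 1],
    [[-0.02, 0, 0], [0, 0, 0], 1],
    [[-0.01, 0, 0], [0, 0, 0], 1],
    [[0, 0, 0], [0, 0, 0], 1]
  ]
}}

```text
time: 13.55
tool_pos: [0.469, 0.3499, 0.2543]
ee_rot: [0.154, 1.557, -0.152]
contact_force: [-0.4, -0.1, -0.4]
finger_gap: 0.345
```

Run:
```python
from h import *
go((.515,-.2394,.25),(.0507,.9987))
c=ctrl.capture('side');save(c,'b2')
```

```text
t 13.55 pos [0.469  0.3499 0.2543] gap 29.3 F [-0.4 -0.1 -0.4]
tool-axes shift mm now [   4.3 -569.2  159.4]
turn deg [-8.27  0.45 -0.09] shift after turn mm [   4.3 -586.2   75.9]
[[ 0.     0.051  0.999]
 [ 0.     0.999 -0.051]
 [-1.     0.     0.   ]]
```

View pics/b2.png

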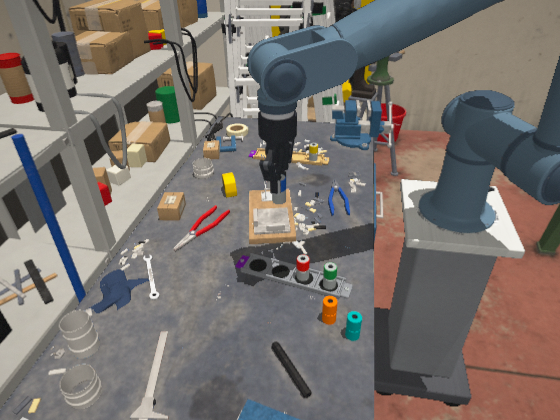

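Emit:
{"fn": "send_rows", "kwargs": {
  "steps": [
    [[0, -0.015, 0], [-4, 0.1, 0], 1],
    [[0, -0.025, 0], [-4.2, 0.1, 0], 1],
    [[0, -0.035, 0.005], [0, 0, 0], 1],
    [[0, -0.037, 0.005], [0, 0, 0], 1],
    [[0, -0.037, 0.005], [0, 0, 0], 1],
    [[0, -0.037, 0.005], [0, 0, 0], 1],
    [[0, -0.037, 0.005], [0, 0, 0], 1],
    [[0, -0.037, 0.005], [0, 0, 0], 1],
    [[0, -0.037, 0.005], [0, 0, 0], 1],
    [[0, -0.037, 0.005], [0, 0, 0], 1],
    [[0, -0.037, 0.005], [0, 0, 0], 1],
    [[0, -0.037, 0.005], [0, 0, 0], 1]
  ]
}}

```text
time: 14.6
tool_pos: [0.4913, -0.0617, 0.2493]
ee_rot: [0.041, 1.574, -0.041]
contact_force: [-0.1, 0.9, -1.2]
finger_gap: 0.352
```

Run:
```python
from h import *
go((.516,-.2394,.25),(.0507,.9987))
```

```text
t 14.6 pos [ 0.4913 -0.0617  0.2493] gap 29.9 F [-0.1  0.9 -1.2]
tool-axes shift mm now [  -0.8 -176.1   33.9]
turn deg [-0.09 -0.22 -0.  ] shift after turn mm [  -0.7 -176.2   33.7]
[[ 0.     0.051  0.999]
 [ 0.     0.999 -0.051]
 [-1.     0.     0.   ]]
```

Emit:
{"fn": "send_rows", "kwargs": {
  "steps": [
    [[0, -0.035, 0.006], [0, 0, 0], 1],
    [[0, -0.035, 0.006], [0, 0, 0], 1],
    [[0, -0.033, 0.006], [0, 0, 0], 1],
    [[0, -0.028, 0.006], [0, 0, 0], 1],
    [[0, -0.022, 0.006], [0, 0, 0], 1],
    [[0, -0.015, 0.004], [0, 0, 0], 1],
    [[0.02, -0.008, 0], [0, 0, 0], 1],
    [[0.035, 0, 0], [0, 0, 0], 1],
    [[0.035, 0, 0], [0, 0, 0], 1],
    [[0.03, 0, 0], [0, 0, 0], 1],
    [[0.02, 0, 0], [0, 0, 0], 1],
    [[0.01, 0, 0], [0, 0, 0], 1]
  ]
}}

```text
time: 15.6
tool_pos: [0.5146, -0.2356, 0.0967]
ee_rot: [0.044, 1.578, -0.038]
contact_force: [0.4, -0.3, -1.3]
finger_gap: 0.351
```

Emit:
{"fn": "send_rows", "kwargs": {
  "steps": [
    [[0.01, 0, 0], [0, 0, 0], 1],
    [[0, 0, 0], [0, 0, 0], 1],
    [[0, 0, 0], [0, 0, 0], 1]
  ]
}}

```text
time: 15.85
tool_pos: [0.5178, -0.2381, 0.0924]
ee_rot: [0.04, 1.57, -0.042]
contact_force: [-0.4, -0.2, -0.3]
finger_gap: 0.35
```

Run:
```python
from h import *
go((.516,-.2394,.0345),(.0507,.9987))
```

```text
t 15.85 pos [ 0.5178 -0.2381  0.0924] gap 29.8 F [-0.4 -0.2 -0.3]
tool-axes shift mm now [57.9 -1.3 -1.8]
turn deg [-0.06  0.02  0.08] shift after turn mm [57.9 -1.4 -1.7]
[[ 0.     0.051  0.999]
 [ 0.     0.999 -0.051]
 [-1.     0.     0.   ]]
```

Emit:
{"fn": "send_rows", "kwargs": {
  "steps": [
    [[0.015, -0.001, -0.001], [0, 0, 0], 1],
    [[0.018, 0, 0], [0, 0, 0], 1],
    [[0.012, 0, 0], [0, 0, 0], 1],
    [[0.006, 0, 0], [0, 0, 0], 1],
    [[0.002, 0, 0], [0, 0, 0], 1],
    [[0, 0, 0], [0, 0, 0], 1],
    [[0, 0, 0], [0, 0, 0], 1]
  ]
}}

```text
time: 16.43
tool_pos: [0.5171, -0.2395, 0.04]
ee_rot: [0.039, 1.569, -0.043]
contact_force: [0.4, -1.0, -1.3]
finger_gap: 0.344
```

Run:
```python
from h import *
go((.516,-.2394,.0345),(.0507,.9987))
c=ctrl.capture('side')
a=cv2.resize(c['frame'][110:190,250:370],None,fx=6,fy=6)
cv2.imwrite('pics/b3.png',a[:,:,::-1])
```

```text
t 16.43 pos [ 0.5171 -0.2395  0.04  ] gap 29.2 F [ 0.4 -1.  -1.3]
tool-axes shift mm now [ 5.5  0.1 -1.1]
turn deg [-0.08  0.08  0.13] shift after turn mm [ 5.5  0.  -1.1]
[[ 0.     0.051  0.999]
 [ 0.     0.999 -0.051]
 [-1.     0.     0.   ]]
```

View pics/b3.png

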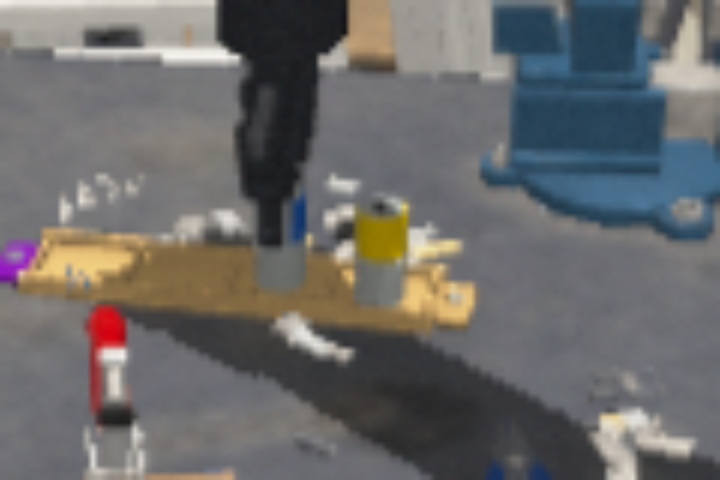

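Emit:
{"fn": "send_rows", "kwargs": {
  "steps": [
    [[0.003, 0, 0], [0, 0, 0], 1],
    [[0.002, 0, 0], [0, 0, 0], 1],
    [[0, 0, 0], [0, 0, 0], 1],
    [[0, 0, 0], [0, 0, 0], 1]
  ]
}}

```text
time: 16.82
tool_pos: [0.5169, -0.2394, 0.0346]
ee_rot: [0.039, 1.57, -0.042]
contact_force: [0.0, 0.3, 2.6]
finger_gap: 0.348
```

Contact: the force has turned to +2.6 N at the expected height. I'm releasing and retreating.

Emit:
{"fn": "send_rows", "kwargs": {
  "steps": [
    [[0, 0, 0], [0, 0, 0], 0.2],
    [[0, 0, 0], [0, 0, 0], 0],
    [[0, 0, 0], [0, 0, 0], -0.2],
    [[0, 0, 0], [0, 0, 0], -0.4],
    [[0, 0, 0], [0, 0, 0], -0.4],
    [[-0.02, 0, 0], [0, 0, 0], -0.4],
    [[-0.03, 0, 0], [0, 0, 0], -0.4],
    [[-0.04, 0, 0], [0, 0, 0], -0.4],
    [[-0.04, 0, 0], [0, 0, 0], -0.4],
    [[-0.04, 0, 0], [0, 0, 0], -0.4],
    [[-0.03, 0, 0], [0, 0, 0], -0.4],
    [[-0.01, 0, 0], [0, 0, 0], -0.4]
  ]
}}

```text
time: 17.82
tool_pos: [0.5185, -0.2402, 0.2506]
ee_rot: [0.035, 1.562, -0.046]
contact_force: [-0.5, -0.6, 0.7]
finger_gap: 0.7
```

Run:
```python
from h import *
go((.412,.356,.24),(.19,.982))
c=ctrl.capture('side')
a=cv2.resize(c['frame'][110:190,250:370],None,fx=6,fy=6)
cv2.imwrite('pics/b4.png',a[:,:,::-1])
```

```text
t 17.82 pos [ 0.5185 -0.2402  0.2506] gap 59.5 F [-0.5 -0.6  0.7]
tool-axes shift mm now [   5.4  589.9 -137.4]
turn deg [7.98 0.51 0.35] shift after turn mm [  10.6  565.1 -217.9]
[[ 0.     0.19   0.982]
 [ 0.     0.982 -0.19 ]
 [-1.     0.     0.   ]]
```

View pics/b4.png

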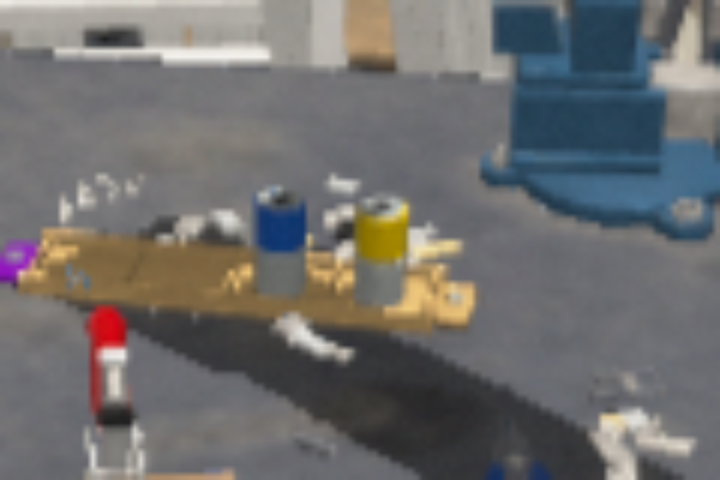

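Emit:
{"fn": "send_rows", "kwargs": {
  "steps": [
    [[0, 0.015, -0.003], [4, 0, 0], -0.4],
    [[0, 0.025, -0.007], [4, 0, 0], -0.4],
    [[0, 0.035, -0.013], [0, 0, 0], -0.4],
    [[0, 0.036, -0.014], [0, 0, 0], -0.4],
    [[0, 0.036, -0.014], [0, 0, 0], -0.4],
    [[0, 0.036, -0.014], [0, 0, 0], -0.4],
    [[0, 0.036, -0.014], [0, 0, 0], -0.4],
    [[0, 0.036, -0.014], [0, 0, 0], -0.4],
    [[0, 0.036, -0.014], [0, 0, 0], -0.4],
    [[0, 0.036, -0.014], [0, 0, 0], -0.4],
    [[0, 0.036, -0.014], [0, 0, 0], -0.4],
    [[0, 0.036, -0.014], [0, 0, 0], -0.4]
  ]
}}

```text
time: 18.87
tool_pos: [0.4406, 0.1825, 0.2414]
ee_rot: [0.149, 1.568, -0.152]
contact_force: [1.3, -0.0, 0.2]
finger_gap: 0.7
```

Run:
```python
from h import *
go((.412,.356,.24),(.19,.982))
t=ctrl.capture('top'); g=cv2.resize(t['frame'][150:255,350:410],None,fx=5,fy=5); cv2.imwrite('pics/t3.png',g[:,:,::-1])
```

```text
t 18.87 pos [0.4406 0.1825 0.2414] gap 59.5 F [ 1.3 -0.   0.2]
tool-axes shift mm now [  1.1 164.9 -61.1]
turn deg [-0.04 -0.16  0.13] shift after turn mm [  1.4 164.9 -61. ]
[[ 0.     0.19   0.982]
 [ 0.     0.982 -0.19 ]
 [-1.     0.     0.   ]]
```

View pics/t3.png

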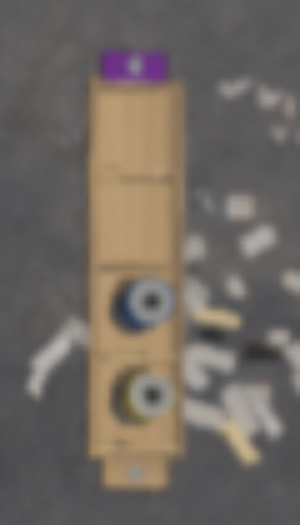

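Emit:
{"fn": "send_rows", "kwargs": {
  "steps": [
    [[0, 0.036, -0.013], [0, 0, 0], -0.4],
    [[0, 0.035, -0.013], [0, 0, 0], -0.4],
    [[0, 0.033, -0.012], [0, 0, 0], -0.4],
    [[0, 0.028, -0.011], [0, 0, 0], -0.4],
    [[0, 0.021, -0.008], [0, 0, 0], -0.4],
    [[0.02, 0.01, -0.004], [0, 0, 0], -0.4],
    [[0.03, 0.002, 0], [0, 0, 0], -0.4],
    [[0.03, 0, 0], [0, 0, 0], -0.4],
    [[0.03, 0, 0], [0, 0, 0], -0.4],
    [[0.02, 0, 0], [0, 0, 0], -0.4],
    [[0, 0, 0], [0, 0, 0], -0.4],
    [[0, 0, 0], [0, 0, 0], -0.4]
  ]
}}

```text
time: 19.92
tool_pos: [0.4123, 0.3534, 0.1109]
ee_rot: [0.147, 1.57, -0.154]
contact_force: [-0.5, -0.3, 0.8]
finger_gap: 0.699
```

Emit:
{"fn": "send_rows", "kwargs": {
  "steps": [
    [[0, 0, 0], [0, 0, 0], -0.4],
    [[0, 0, 0], [0, 0, 0], -0.4]
  ]
}}

```text
time: 20.08
tool_pos: [0.4149, 0.3549, 0.1149]
ee_rot: [0.151, 1.563, -0.15]
contact_force: [0.9, 0.6, 0.2]
finger_gap: 0.704
```

Run:
```python
from h import *
go((.412,.356,.036),(.19,.982))
c=ctrl.capture('side')
a=cv2.resize(c['frame'][180:310,190:370],None,fx=4,fy=4)
cv2.imwrite('pics/d1.png',a[:,:,::-1])
```

```text
t 20.08 pos [0.4149 0.3549 0.1149] gap 59.9 F [0.9 0.6 0.2]
tool-axes shift mm now [78.9  0.5 -3.3]
turn deg [-0.04  0.14 -0.04] shift after turn mm [78.9  0.6 -3.1]
[[ 0.     0.19   0.982]
 [ 0.     0.982 -0.19 ]
 [-1.     0.     0.   ]]
```

View pics/d1.png

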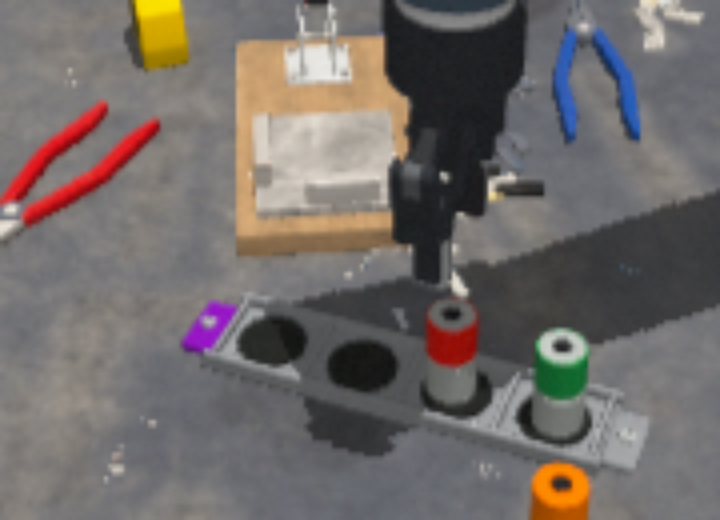

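Gripper above red (crop 452,315), with nothing in the way. I'm lowering the remaining 78 mm in stages.

Emit:
{"fn": "send_rows", "kwargs": {
  "steps": [
    [[0.015, 0, -0.002], [0, 0, 0], -0.4],
    [[0.02, 0, 0], [0, 0, 0], -0.4],
    [[0.015, 0, 0], [0, 0, 0], -0.4],
    [[0.01, 0, 0], [0, 0, 0], -0.4],
    [[0, 0, 0], [0, 0, 0], -0.4],
    [[0, 0, 0], [0, 0, 0], -0.4]
  ]
}}

```text
time: 20.63
tool_pos: [0.4122, 0.3548, 0.0539]
ee_rot: [0.15, 1.565, -0.151]
contact_force: [0.6, -0.1, 0.4]
finger_gap: 0.699
```

Run:
```python
from h import *
go((.412,.356,.036),(.19,.982))
```

```text
t 20.63 pos [0.4122 0.3548 0.0539] gap 59.4 F [ 0.6 -0.1  0.4]
tool-axes shift mm now [17.9  1.1 -0.4]
turn deg [-0.04  0.04  0.05] shift after turn mm [17.9  1.1 -0.4]
[[ 0.     0.19   0.982]
 [ 0.     0.982 -0.19 ]
 [-1.     0.     0.   ]]
```

Emit:
{"fn": "send_rows", "kwargs": {
  "steps": [
    [[0.01, 0.001, 0], [0, 0, 0], -0.4],
    [[0.008, 0, 0], [0, 0, 0], -0.4],
    [[0, 0, 0], [0, 0, 0], -0.4],
    [[0, 0, 0], [0, 0, 0], -0.4],
    [[0, 0, 0], [0, 0, 0], 1],
    [[0, 0, 0], [0, 0, 0], 1],
    [[0, 0, 0], [0, 0, 0], 1],
    [[0, 0, 0], [0, 0, 0], 1],
    [[0, 0, 0], [0, 0, 0], 1],
    [[0, 0, 0], [0, 0, 0], 1],
    [[0, 0, 0], [0, 0, 0], 1]
  ]
}}

```text
time: 21.55
tool_pos: [0.4125, 0.3559, 0.0358]
ee_rot: [0.15, 1.565, -0.151]
contact_force: [-0.0, 0.1, 5.0]
finger_gap: 0.35
```

Emit:
{"fn": "send_rows", "kwargs": {
  "steps": [
    [[-0.01, 0, 0], [0, 0, 0], 1],
    [[-0.02, 0, 0], [0, 0, 0], 1],
    [[-0.02, 0, 0], [0, 0, 0], 1],
    [[-0.025, 0, 0], [0, 0, 0], 1],
    [[-0.025, 0, 0], [0, 0, 0], 1],
    [[-0.03, 0, 0], [0, 0, 0], 1],
    [[-0.03, 0, 0], [0, 0, 0], 1],
    [[-0.025, 0, 0], [0, 0, 0], 1],
    [[-0.02, 0, 0], [0, 0, 0], 1],
    [[-0.01, 0, 0], [0, 0, 0], 1],
    [[0, 0, 0], [0, 0, 0], 1]
  ]
}}

```text
time: 22.47
tool_pos: [0.4129, 0.3564, 0.2529]
ee_rot: [0.151, 1.562, -0.149]
contact_force: [-0.2, 1.0, -1.6]
finger_gap: 0.348
```

Run:
```python
from h import *
go((.577,-.2426,.25),(.0507,.9987))
c=ctrl.capture('side');save(c,'d2')
```

```text
t 22.47 pos [0.4129 0.3564 0.2529] gap 29.6 F [-0.2  1.  -1.6]
tool-axes shift mm now [   3.  -556.8  275.2]
turn deg [-8.08  0.21 -0.08] shift after turn mm [   2.9 -589.9  194.3]
[[ 0.     0.051  0.999]
 [ 0.     0.999 -0.051]
 [-1.     0.     0.   ]]
```

View pics/d2.png

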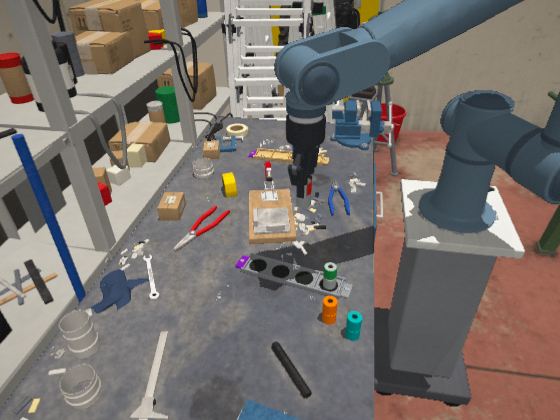

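Emit:
{"fn": "send_rows", "kwargs": {
  "steps": [
    [[0, -0.015, 0.002], [-4, 0.1, 0], 1],
    [[0, -0.025, 0.005], [-4, 0, 0], 1],
    [[0, -0.035, 0.012], [0, 0, 0], 1],
    [[0, -0.037, 0.013], [0, 0, 0], 1],
    [[0, -0.037, 0.013], [0, 0, 0], 1],
    [[0, -0.037, 0.013], [0, 0, 0], 1],
    [[0, -0.037, 0.013], [0, 0, 0], 1],
    [[0, -0.037, 0.013], [0, 0, 0], 1],
    [[0, -0.037, 0.013], [0, 0, 0], 1],
    [[0, -0.037, 0.013], [0, 0, 0], 1],
    [[0, -0.037, 0.013], [0, 0, 0], 1],
    [[0, -0.037, 0.013], [0, 0, 0], 1]
  ]
}}

```text
time: 23.52
tool_pos: [0.5216, -0.0605, 0.2478]
ee_rot: [0.042, 1.576, -0.041]
contact_force: [1.3, 1.0, -1.4]
finger_gap: 0.347
```

Run:
```python
from h import *
go((.577,-.2426,.25),(.0507,.9987))
```

```text
t 23.52 pos [ 0.5216 -0.0605  0.2478] gap 29.5 F [ 1.3  1.  -1.4]
tool-axes shift mm now [  -2.6 -179.    64.8]
turn deg [-0.1  -0.34 -0.01] shift after turn mm [  -2.2 -179.1   64.5]
[[ 0.     0.051  0.999]
 [ 0.     0.999 -0.051]
 [-1.     0.     0.   ]]
```

Emit:
{"fn": "send_rows", "kwargs": {
  "steps": [
    [[0, -0.035, 0.012], [0, 0, 0], 1],
    [[0, -0.035, 0.012], [0, 0, 0], 1],
    [[0, -0.033, 0.012], [0, 0, 0], 1],
    [[0, -0.029, 0.011], [0, 0, 0], 1],
    [[0, -0.023, 0.009], [0, 0, 0], 1],
    [[0, -0.016, 0.006], [0, 0, 0], 1],
    [[0.02, -0.008, 0.002], [0, 0, 0], 1],
    [[0.035, 0, 0], [0, 0, 0], 1],
    [[0.035, 0, 0], [0, 0, 0], 1],
    [[0.03, 0, 0], [0, 0, 0], 1],
    [[0.02, 0, 0], [0, 0, 0], 1],
    [[0.01, 0, 0], [0, 0, 0], 1]
  ]
}}

```text
time: 24.52
tool_pos: [0.5733, -0.2388, 0.0938]
ee_rot: [0.045, 1.582, -0.037]
contact_force: [-0.8, 0.5, -2.5]
finger_gap: 0.345
```

Emit:
{"fn": "send_rows", "kwargs": {
  "steps": [
    [[0.01, 0, 0], [0, 0, 0], 1],
    [[0, 0, 0], [0, 0, 0], 1],
    [[0, 0, 0], [0, 0, 0], 1]
  ]
}}

```text
time: 24.77
tool_pos: [0.5772, -0.2412, 0.0907]
ee_rot: [0.04, 1.572, -0.042]
contact_force: [0.9, -0.3, -0.9]
finger_gap: 0.345
```

Run:
```python
from h import *
go((.577,-.2426,.0328),(.0507,.9987))
```

```text
t 24.77 pos [ 0.5772 -0.2412  0.0907] gap 29.3 F [ 0.9 -0.3 -0.9]
tool-axes shift mm now [57.9 -1.3 -0. ]
turn deg [-0.08 -0.1   0.06] shift after turn mm [57.9 -1.4 -0.1]
[[ 0.     0.051  0.999]
 [ 0.     0.999 -0.051]
 [-1.     0.     0.   ]]
```

Emit:
{"fn": "send_rows", "kwargs": {
  "steps": [
    [[0.015, -0.001, 0], [0, 0, 0], 1],
    [[0.018, 0, 0], [0, 0, 0], 1],
    [[0.012, 0, 0], [0, 0, 0], 1],
    [[0.006, 0, 0], [0, 0, 0], 1],
    [[0.002, 0, 0], [0, 0, 0], 1],
    [[0, 0, 0], [0, 0, 0], 1],
    [[0, 0, 0], [0, 0, 0], 1]
  ]
}}

```text
time: 25.35
tool_pos: [0.5776, -0.2426, 0.0386]
ee_rot: [0.039, 1.571, -0.042]
contact_force: [0.3, 0.1, -2.0]
finger_gap: 0.349
```

Emit:
{"fn": "send_rows", "kwargs": {
  "steps": [
    [[0.002, 0, 0], [0, 0, 0], 1],
    [[0.002, 0, 0], [0, 0, 0], 1],
    [[0, 0, 0], [0, 0, 0], 1],
    [[0, 0, 0], [0, 0, 0], 1]
  ]
}}

```text
time: 25.68
tool_pos: [0.5769, -0.2422, 0.0336]
ee_rot: [0.04, 1.572, -0.042]
contact_force: [-0.7, -0.1, -1.9]
finger_gap: 0.346
```

Run:
```python
from h import *
go((.577,-.2426,.0328),(.0507,.9987))
c=ctrl.capture('side')
a=cv2.resize(c['frame'][110:190,250:370],None,fx=6,fy=6)
cv2.imwrite('pics/d3.png',a[:,:,::-1])
```

```text
t 25.68 pos [ 0.5769 -0.2422  0.0336] gap 29.4 F [-0.7 -0.1 -1.9]
tool-axes shift mm now [ 0.8 -0.4  0.1]
turn deg [-0.08 -0.1   0.06] shift after turn mm [ 0.8 -0.4  0.1]
[[ 0.     0.051  0.999]
 [ 0.     0.999 -0.051]
 [-1.     0.     0.   ]]
```

View pics/d3.png

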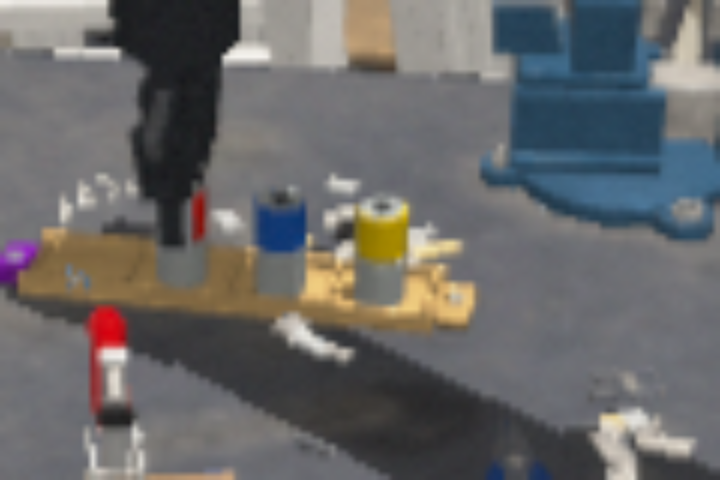

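Red stands in place +31, about 1 mm above the floor.

Emit:
{"fn": "send_rows", "kwargs": {
  "steps": [
    [[0.001, 0, 0], [0, 0, 0], 1],
    [[0, 0, 0], [0, 0, 0], 1],
    [[0, 0, 0], [0, 0, 0], 1]
  ]
}}

```text
time: 25.98
tool_pos: [0.5771, -0.2423, 0.0329]
ee_rot: [0.04, 1.572, -0.042]
contact_force: [-0.4, -0.5, -0.4]
finger_gap: 0.351
```

Emit:
{"fn": "send_rows", "kwargs": {
  "steps": [
    [[0, 0, 0], [0, 0, 0], 0.2],
    [[0, 0, 0], [0, 0, 0], 0],
    [[0, 0, 0], [0, 0, 0], -0.2],
    [[0, 0, 0], [0, 0, 0], -0.4],
    [[0, 0, 0], [0, 0, 0], -0.4],
    [[-0.02, 0, 0], [0, 0, 0], -0.4],
    [[-0.03, 0, 0], [0, 0, 0], -0.4],
    [[-0.04, 0, 0], [0, 0, 0], -0.4],
    [[-0.04, 0, 0], [0, 0, 0], -0.4],
    [[-0.04, 0, 0], [0, 0, 0], -0.4],
    [[-0.03, 0, 0], [0, 0, 0], -0.4],
    [[-0.01, 0, 0], [0, 0, 0], -0.4]
  ]
}}

```text
time: 26.98
tool_pos: [0.5795, -0.2433, 0.2495]
ee_rot: [0.036, 1.563, -0.046]
contact_force: [-1.1, -0.3, 1.7]
finger_gap: 0.702
```

Run:
```python
from h import *
go((.3456,.373,.24),(.19,.982))
c=ctrl.capture('side')
a=cv2.resize(c['frame'][110:190,250:370],None,fx=6,fy=6)
cv2.imwrite('pics/d4.png',a[:,:,::-1])
```

```text
t 26.98 pos [ 0.5795 -0.2433  0.2495] gap 59.7 F [-1.1 -0.3  1.7]
tool-axes shift mm now [   3.8  603.4 -265.6]
turn deg [7.97 0.44 0.33] shift after turn mm [   9.5  560.7 -346.7]
[[ 0.     0.19   0.982]
 [ 0.     0.982 -0.19 ]
 [-1.     0.     0.   ]]
```

View pics/d4.png

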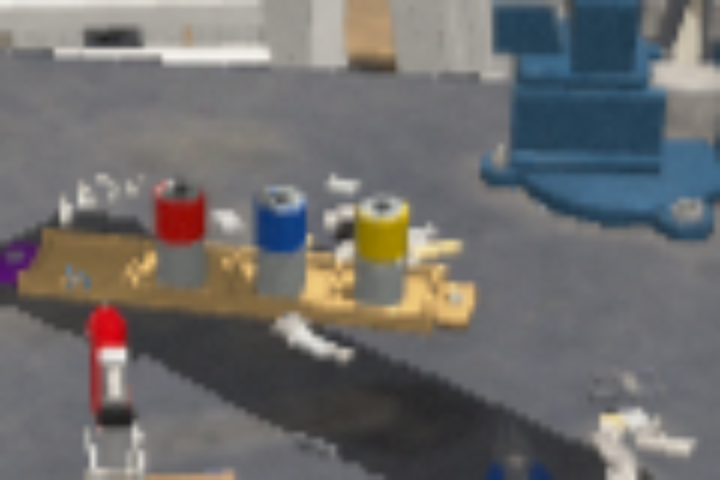

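Emit:
{"fn": "send_rows", "kwargs": {
  "steps": [
    [[0, 0.013, -0.007], [4, 0, 0], -0.4],
    [[0, 0.023, -0.013], [4, 0, 0], -0.4],
    [[0, 0.032, -0.019], [0, 0, 0], -0.4],
    [[0, 0.033, -0.02], [0, 0, 0], -0.4],
    [[0, 0.033, -0.02], [0, 0, 0], -0.4],
    [[0, 0.033, -0.02], [0, 0, 0], -0.4],
    [[0, 0.033, -0.02], [0, 0, 0], -0.4],
    [[0, 0.033, -0.02], [0, 0, 0], -0.4],
    [[0, 0.033, -0.02], [0, 0, 0], -0.4],
    [[0, 0.033, -0.02], [0, 0, 0], -0.4],
    [[0, 0.033, -0.02], [0, 0, 0], -0.4],
    [[0, 0.033, -0.02], [0, 0, 0], -0.4]
  ]
}}

```text
time: 28.03
tool_pos: [0.4262, 0.1581, 0.2402]
ee_rot: [0.15, 1.57, -0.152]
contact_force: [0.6, 1.2, 0.4]
finger_gap: 0.699
```

Run:
```python
from h import *
go((.3456,.373,.24),(.19,.982))
```

```text
t 28.03 pos [0.4262 0.1581 0.2402] gap 59.4 F [0.6 1.2 0.4]
tool-axes shift mm now [   0.4  195.6 -120.2]
turn deg [-0.06 -0.27  0.13] shift after turn mm [   0.2  195.7 -120. ]
[[ 0.     0.19   0.982]
 [ 0.     0.982 -0.19 ]
 [-1.     0.     0.   ]]
```

Emit:
{"fn": "send_rows", "kwargs": {
  "steps": [
    [[0, 0.033, -0.02], [0, 0, 0], -0.4],
    [[0, 0.033, -0.02], [0, 0, 0], -0.4],
    [[0, 0.033, -0.02], [0, 0, 0], -0.4],
    [[0, 0.031, -0.019], [0, 0, 0], -0.4],
    [[0, 0.028, -0.017], [0, 0, 0], -0.4],
    [[0, 0.022, -0.014], [0, 0, 0], -0.4],
    [[0.01, 0.012, -0.008], [0, 0, 0], -0.4],
    [[0.03, 0.004, -0.002], [0, 0, 0], -0.4],
    [[0.035, 0, 0], [0, 0, 0], -0.4],
    [[0.03, 0, 0], [0, 0, 0], -0.4],
    [[0.02, 0, 0], [0, 0, 0], -0.4],
    [[0, 0, 0], [0, 0, 0], -0.4]
  ]
}}

```text
time: 29.03
tool_pos: [0.343, 0.3688, 0.1103]
ee_rot: [0.143, 1.578, -0.158]
contact_force: [-0.7, -0.7, 0.0]
finger_gap: 0.7
```

Emit:
{"fn": "send_rows", "kwargs": {
  "steps": [
    [[0, 0, 0], [0, 0, 0], -0.4],
    [[0, 0, 0], [0, 0, 0], -0.4],
    [[0, 0, 0], [0, 0, 0], -0.4]
  ]
}}

```text
time: 29.28
tool_pos: [0.3485, 0.3724, 0.119]
ee_rot: [0.151, 1.565, -0.15]
contact_force: [-0.2, -0.3, 0.9]
finger_gap: 0.699
```

Run:
```python
from h import *
go((.3456,.373,.036),(.19,.982))
c=ctrl.capture('side')
a=cv2.resize(c['frame'][200:330,220:400],None,fx=4,fy=4)
cv2.imwrite('pics/e1.png',a[:,:,::-1])
```

```text
t 29.28 pos [0.3485 0.3724 0.119 ] gap 59.4 F [-0.2 -0.3  0.9]
tool-axes shift mm now [83.  -0.1 -3. ]
turn deg [-0.04  0.03 -0.04] shift after turn mm [83. -0. -3.]
[[ 0.     0.19   0.982]
 [ 0.     0.982 -0.19 ]
 [-1.     0.     0.   ]]
```

View pics/e1.png

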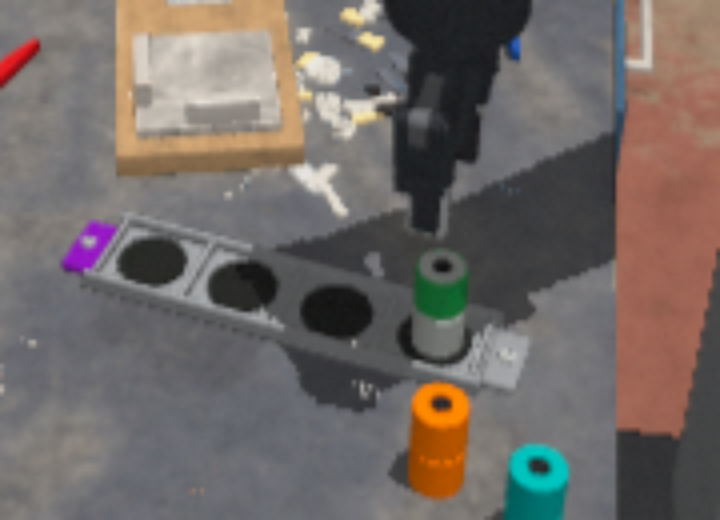

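The green socket (crop 441,285) is under the gripper. The orange decoy (440,440) and turquoise decoy (537,485) are clear of the fingers.

Emit:
{"fn": "send_rows", "kwargs": {
  "steps": [
    [[0.015, 0, -0.002], [0, 0, 0], -0.4],
    [[0.02, 0, 0], [0, 0, 0], -0.4],
    [[0.02, 0, 0], [0, 0, 0], -0.4],
    [[0.01, 0, 0], [0, 0, 0], -0.4],
    [[0, 0, 0], [0, 0, 0], -0.4],
    [[0, 0, 0], [0, 0, 0], -0.4]
  ]
}}

```text
time: 29.83
tool_pos: [0.3458, 0.3724, 0.053]
ee_rot: [0.15, 1.567, -0.151]
contact_force: [0.6, 0.0, 0.4]
finger_gap: 0.703
```

Run:
```python
from h import *
go((.3456,.373,.036),(.19,.982))
```

```text
t 29.83 pos [0.3458 0.3724 0.053 ] gap 59.7 F [0.6 0.  0.4]
tool-axes shift mm now [17.   0.6 -0.3]
turn deg [-0.03 -0.07  0.05] shift after turn mm [17.   0.6 -0.3]
[[ 0.     0.19   0.982]
 [ 0.     0.982 -0.19 ]
 [-1.     0.     0.   ]]
```

Emit:
{"fn": "send_rows", "kwargs": {
  "steps": [
    [[0.01, 0, 0], [0, 0, 0], -0.4],
    [[0.007, 0, 0], [0, 0, 0], -0.4],
    [[0, 0, 0], [0, 0, 0], -0.4],
    [[0, 0, 0], [0, 0, 0], -0.4],
    [[0, 0, 0], [0, 0, 0], 1],
    [[0, 0, 0], [0, 0, 0], 1],
    [[0, 0, 0], [0, 0, 0], 1],
    [[0, 0, 0], [0, 0, 0], 1],
    [[0, 0, 0], [0, 0, 0], 1],
    [[0, 0, 0], [0, 0, 0], 1],
    [[0, 0, 0], [0, 0, 0], 1]
  ]
}}

```text
time: 30.75
tool_pos: [0.3458, 0.3724, 0.0359]
ee_rot: [0.15, 1.567, -0.151]
contact_force: [-0.7, -0.4, 5.2]
finger_gap: 0.349
```

Emit:
{"fn": "send_rows", "kwargs": {
  "steps": [
    [[-0.01, 0, 0], [0, 0, 0], 1],
    [[-0.02, 0, 0], [0, 0, 0], 1],
    [[-0.02, 0, 0], [0, 0, 0], 1],
    [[-0.025, 0, 0], [0, 0, 0], 1],
    [[-0.025, 0, 0], [0, 0, 0], 1],
    [[-0.03, 0, 0], [0, 0, 0], 1],
    [[-0.03, 0, 0], [0, 0, 0], 1],
    [[-0.025, 0, 0], [0, 0, 0], 1],
    [[-0.02, 0, 0], [0, 0, 0], 1],
    [[-0.01, 0, 0], [0, 0, 0], 1],
    [[0, 0, 0], [0, 0, 0], 1]
  ]
}}

```text
time: 31.67
tool_pos: [0.3466, 0.3729, 0.2529]
ee_rot: [0.152, 1.564, -0.149]
contact_force: [-0.2, 0.6, -2.0]
finger_gap: 0.346
```

Run:
```python
from h import *
go((.6385,-.2457,.25),(.0507,.9987))
c=ctrl.capture('side');save(c,'e2')
```

```text
t 31.67 pos [0.3466 0.3729 0.2529] gap 29.4 F [-0.2  0.6 -2. ]
tool-axes shift mm now [   2.5 -551.7  404.4]
turn deg [-8.08  0.1  -0.1 ] shift after turn mm [   2.9 -603.   322.9]
[[ 0.     0.051  0.999]
 [ 0.     0.999 -0.051]
 [-1.     0.     0.   ]]
```

View pics/e2.png

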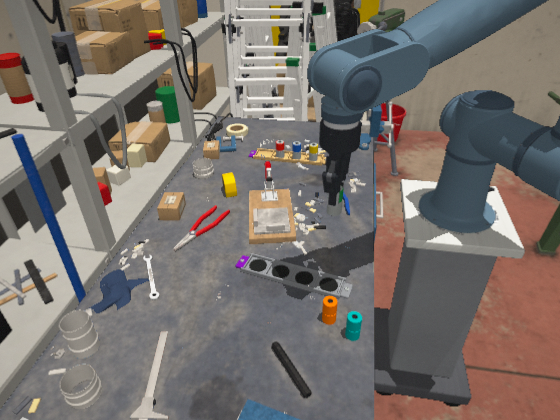

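Emit:
{"fn": "send_rows", "kwargs": {
  "steps": [
    [[0, -0.014, 0.005], [-4, 0, 0], 1],
    [[0, -0.023, 0.01], [-4, 0, 0], 1],
    [[0, -0.032, 0.017], [0, 0, 0], 1],
    [[0, -0.034, 0.019], [0, 0, 0], 1],
    [[0, -0.034, 0.019], [0, 0, 0], 1],
    [[0, -0.034, 0.019], [0, 0, 0], 1],
    [[0, -0.034, 0.019], [0, 0, 0], 1],
    [[0, -0.034, 0.019], [0, 0, 0], 1],
    [[0, -0.034, 0.019], [0, 0, 0], 1],
    [[0, -0.034, 0.019], [0, 0, 0], 1],
    [[0, -0.034, 0.019], [0, 0, 0], 1],
    [[0, -0.034, 0.019], [0, 0, 0], 1]
  ]
}}

```text
time: 32.72
tool_pos: [0.5245, -0.0154, 0.2477]
ee_rot: [0.041, 1.576, -0.041]
contact_force: [-0.1, 0.1, -1.5]
finger_gap: 0.349
```

Run:
```python
from h import *
go((.6385,-.2457,.25),(.0507,.9987))
```

```text
t 32.72 pos [ 0.5245 -0.0154  0.2477] gap 29.7 F [-0.1  0.1 -1.5]
tool-axes shift mm now [  -3.1 -224.   125.9]
turn deg [-0.1  -0.35  0.01] shift after turn mm [  -2.3 -224.2  125.5]
[[ 0.     0.051  0.999]
 [ 0.     0.999 -0.051]
 [-1.     0.     0.   ]]
```

Emit:
{"fn": "send_rows", "kwargs": {
  "steps": [
    [[0, -0.034, 0.019], [0, 0, 0], 1],
    [[0, -0.034, 0.019], [0, 0, 0], 1],
    [[0, -0.034, 0.019], [0, 0, 0], 1],
    [[0, -0.034, 0.019], [0, 0, 0], 1],
    [[0, -0.031, 0.018], [0, 0, 0], 1],
    [[0, -0.026, 0.015], [0, 0, 0], 1],
    [[0, -0.018, 0.01], [0, 0, 0], 1],
    [[0.01, -0.01, 0.006], [0, 0, 0], 1],
    [[0.02, -0.003, 0], [0, 0, 0], 1],
    [[0.03, 0, 0], [0, 0, 0], 1],
    [[0.03, 0, 0], [0, 0, 0], 1],
    [[0.03, 0, 0], [0, 0, 0], 1]
  ]
}}

```text
time: 33.72
tool_pos: [0.6366, -0.2434, 0.1261]
ee_rot: [0.042, 1.576, -0.04]
contact_force: [0.3, -0.0, -1.7]
finger_gap: 0.349
```

Emit:
{"fn": "send_rows", "kwargs": {
  "steps": [
    [[0.025, 0, 0], [0, 0, 0], 1],
    [[0.015, 0, 0], [0, 0, 0], 1],
    [[0, 0, 0], [0, 0, 0], 1],
    [[0, 0, 0], [0, 0, 0], 1],
    [[0, 0, 0], [0, 0, 0], 1]
  ]
}}

```text
time: 34.13
tool_pos: [0.6391, -0.2446, 0.0919]
ee_rot: [0.039, 1.57, -0.043]
contact_force: [0.5, -0.0, -1.0]
finger_gap: 0.35
```

Run:
```python
from h import *
go((.6385,-.2457,.0329),(.0507,.9987))
```

```text
t 34.13 pos [ 0.6391 -0.2446  0.0919] gap 29.7 F [ 0.5 -0.  -1. ]
tool-axes shift mm now [59.  -1.  -0.5]
turn deg [-0.08  0.02  0.12] shift after turn mm [59.  -1.2 -0.5]
[[ 0.     0.051  0.999]
 [ 0.     0.999 -0.051]
 [-1.     0.     0.   ]]
```

Emit:
{"fn": "send_rows", "kwargs": {
  "steps": [
    [[0.015, -0.001, 0], [0, 0, 0], 1],
    [[0.018, 0, 0], [0, 0, 0], 1],
    [[0.012, 0, 0], [0, 0, 0], 1],
    [[0.006, 0, 0], [0, 0, 0], 1],
    [[0.003, 0, 0], [0, 0, 0], 1],
    [[0, 0, 0], [0, 0, 0], 1],
    [[0, 0, 0], [0, 0, 0], 1],
    [[0.002, 0, 0], [0, 0, 0], 1],
    [[0.001, 0, 0], [0, 0, 0], 1],
    [[0, 0, 0], [0, 0, 0], 1],
    [[0, 0, 0], [0, 0, 0], 1]
  ]
}}

```text
time: 35.05
tool_pos: [0.6382, -0.2452, 0.0337]
ee_rot: [0.04, 1.572, -0.042]
contact_force: [0.4, -1.1, -0.5]
finger_gap: 0.35
```

Run:
```python
from h import *
go((.6385,-.2457,.0329),(.0507,.9987))
c=ctrl.capture('side')
a=cv2.resize(c['frame'][110:190,240:360],None,fx=6,fy=6)
cv2.imwrite('pics/e3.png',a[:,:,::-1])
```

```text
t 35.05 pos [ 0.6382 -0.2452  0.0337] gap 29.7 F [ 0.4 -1.1 -0.5]
tool-axes shift mm now [ 0.8 -0.5  0.4]
turn deg [-0.07 -0.08  0.07] shift after turn mm [ 0.8 -0.5  0.4]
[[ 0.     0.051  0.999]
 [ 0.     0.999 -0.051]
 [-1.     0.     0.   ]]
```

View pics/e3.png

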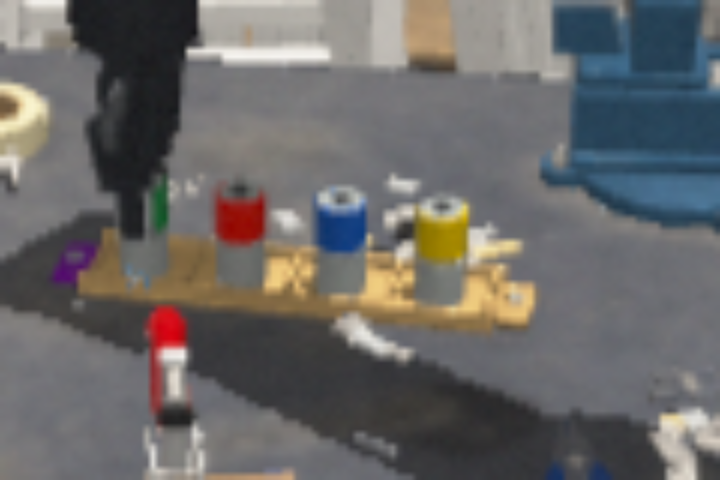

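The green socket stands in the end place next to the violet lug, about 1 mm above the floor.

Emit:
{"fn": "send_rows", "kwargs": {
  "steps": [
    [[0.001, 0, 0], [0, 0, 0], 1],
    [[0, 0, 0], [0, 0, 0], 1],
    [[0, 0, 0], [0, 0, 0], 1]
  ]
}}

```text
time: 35.35
tool_pos: [0.6383, -0.2453, 0.033]
ee_rot: [0.04, 1.572, -0.042]
contact_force: [-0.5, 0.7, 1.4]
finger_gap: 0.349
```

Emit:
{"fn": "send_rows", "kwargs": {
  "steps": [
    [[0, 0, 0], [0, 0, 0], 0.2],
    [[0, 0, 0], [0, 0, 0], 0],
    [[0, 0, 0], [0, 0, 0], -0.2],
    [[0, 0, 0], [0, 0, 0], -0.4],
    [[0, 0, 0], [0, 0, 0], -0.4],
    [[-0.02, 0, 0], [0, 0, 0], -0.4],
    [[-0.03, 0, 0], [0, 0, 0], -0.4],
    [[-0.04, 0, 0], [0, 0, 0], -0.4],
    [[-0.04, 0, 0], [0, 0, 0], -0.4],
    [[-0.04, 0, 0], [0, 0, 0], -0.4],
    [[-0.03, 0, 0], [0, 0, 0], -0.4],
    [[-0.01, 0, 0], [0, 0, 0], -0.4]
  ]
}}

```text
time: 36.35
tool_pos: [0.6407, -0.2462, 0.2499]
ee_rot: [0.036, 1.563, -0.046]
contact_force: [-0.5, -0.1, 1.2]
finger_gap: 0.703
```

Emit:
{"fn": "send_rows", "kwargs": {
  "steps": [
    [[0, 0.02, -0.01], [0, 0, 0], -0.4],
    [[0, 0.03, -0.015], [0, 0, 0], -0.4],
    [[0, 0.033, -0.018], [0, 0, 0], -0.4],
    [[0, 0.033, -0.018], [0, 0, 0], -0.4],
    [[0, 0.033, -0.018], [0, 0, 0], -0.4],
    [[0, 0.033, -0.018], [0, 0, 0], -0.4],
    [[0, 0.03, -0.018], [0, 0, 0], -0.4],
    [[0, 0.03, -0.018], [0, 0, 0], -0.4],
    [[0, 0.02, -0.01], [0, 0, 0], -0.4],
    [[0, 0.01, -0.005], [0, 0, 0], -0.4],
    [[0, 0, 0], [0, 0, 0], -0.4],
    [[0, 0, 0], [0, 0, 0], -0.4]
  ]
}}

```text
time: 37.35
tool_pos: [0.5049, 0.0341, 0.242]
ee_rot: [0.039, 1.572, -0.042]
contact_force: [0.7, 0.0, 0.1]
finger_gap: 0.694
```

Run:
```python
from h import *
s=ctrl.capture('side');t=ctrl.capture('top'); save(s,'f_s');save(t,'f_t')
a=cv2.resize(s['frame'][110:190,235:355],None,fx=4,fy=4); b=cv2.resize(t['frame'][150:255,350:410],None,fx=5,fy=5)
o=np.zeros((525,790,3),np.uint8); o[:,:300]=b; o[:320,310:790]=a; cv2.imwrite('pics/f1.png',o[:,:,::-1])
go((.4,0,.25))
```

```text
t 37.45 pos [0.5053 0.0333 0.2422] gap 59.2 F [0.2 0.4 0.3]
tool-axes shift mm now [  -7.5  -38.9 -103.4]
```

View pics/f1.png

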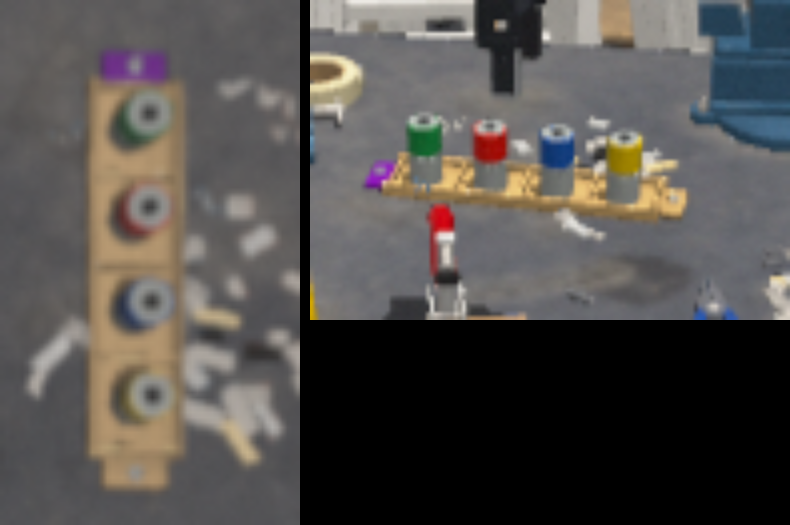

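View pics/f_t.png

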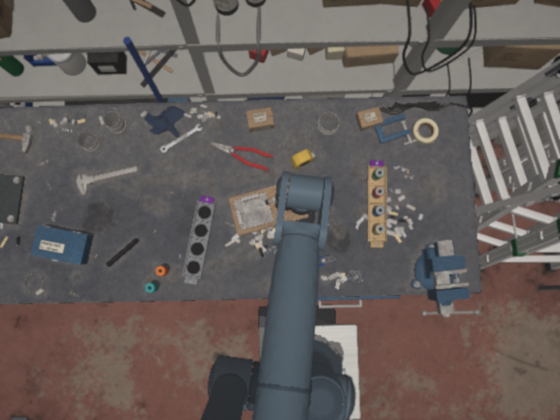

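Run:
```python
from h import *
s=ctrl.capture('side');t=ctrl.capture('top')
T=dict(green=(147,113),red=(150,206),blue=(151,301),yellow=(152,395));S=dict(green=(425,120),red=(490,126),blue=(558,131),yellow=(625,137))
c=np.array([.5455,-.241]);u=np.array([.9987,-.0507])
for k in T:
    p=(np.array(T[k])+.5)/5-.5+[350,150];q=(np.array(S[k])-[310,0]+.5)/4-.5+[235,110]
    o1,d1=ray(t,p);o2,d2=ray(s,q);x=np.linalg.lstsq(np.c_[d1[0],-d2[0]],o2-o1,rcond=None)[0];a=o1+d1[0]*x[0];b=o2+d2[0]*x[1];m=(a+b)/2
    pt=onplane(t,p,.066)[0,:2]-c; mm=m[:2]-c; v=np.array([.0507,.9987])
    print(k,'tri',m.round(4),'gap',np.linalg.norm(a-b).round(4),'along/across tri',(mm@u).round(4),(mm@v).round(4),'top-plane',(pt@u).round(4),(pt@v).round(4))
import pickle
s0=pickle.load(open('side0.pkl','rb'))
# bystanders
for nm,box,lo,hi in (('measure',(215,165,30,40),(20,120,80),(32,255,255)),('plier',(320,175,35,45),(105,150,60),(125,255,255))):
    x,y,w,h=box
    for cc in (s0,s):
        m=cv2.inRange(cv2.cvtColor(cc['frame'],cv2.COLOR_RGB2HSV)[y:y+h,x:x+w],lo,hi); print(nm,m.sum()//255,np.argwhere(m).mean(0)+[y,x])
```

```text
green tri [ 0.6371 -0.2428  0.0671] gap 0.0021 along/across tri 0.0916 0.0028 top-plane 0.0929 0.0028
red tri [ 0.5767 -0.2416  0.0658] gap 0.001 along/across tri 0.0312 0.001 top-plane 0.0317 0.0011
blue tri [ 0.5147 -0.2387  0.0667] gap 0.0011 along/across tri -0.0309 0.0007 top-plane -0.0302 0.0006
yellow tri [ 0.4544 -0.2362  0.0664] gap 0.0007 along/across tri -0.0913 0.0002 top-plane -0.0909 0.0001
measure 289 [184.25951557 229.29757785]
measure 290 [184.24827586 229.27586207]
plier 182 [200.76923077 338.27472527]
plier 182 [200.91758242 338.24725275]
```

All four sockets are within 3 mm of their places, with tops at about 66 mm (60 mm on a 6 mm floor). The tape measure and pliers have not moved, and the arm is clear.

```bash
python3 -c "
from cell import ctrl
print(ctrl.hand_in())"
```

```text
the job is handed in; nothing more can be done
None
```

All four sockets stand upright in the wooden tray in reversed order, and I handed the job in at about 37.5 s of the 136 s. From the grey tray's violet end they stood yellow, blue, red, green. They now stand green, red, blue, yellow from the wooden tray's violet end.

- **Placement:** a final check from both cameras put every socket within 3 mm of its place centre. Their tops are at 66–67 mm, which fits a 60 mm socket on the 6 mm floor.
- **Bystanders:** the tape measure and pliers show no shift in the side view. The orange and turquoise look-alikes were left alone.
- **Disagreements:** a single side-view reading of yellow just before release was about 7 mm off from the later two-camera result, which I trusted. The measured tool pose swung a few mm right after fast moves, so I let the arm settle before each grasp and placing. Yellow was pressed onto the floor with about 18 N before release; the others showed under 3 N.

No check failed.

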